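# Chock and load a tin on the sprung pantry tray

## Task

Stock the sloping sprung tray under the wire shelf: first stand the wooden L-shaped bookend on the tray, its base pointing up the slope, and let go of it; then lay the small tin on the tray on the uphill side, pointing front to back, and let go of it only when it is lowered onto the tray and up against the edge of the bookend's base, so that it cannot roll. Both must be wholly on the tray and roughly square to it, the tin resting against the middle of the bookend; do not force the tray down to its bottom stop, and leave everything else where it is.

Things in the scene. Friction and masses are not known exactly. Their poses are not given: they have to be found in the camera images.
- lift: fixed lift, white wire shelf over the tray. Origin: on the table under the tray's middle; x from its open front (turned to the robot's left) to its back, y left, z up. Shelf underside 310 mm up, 12 mm thick, over x -45 to +117, y -148 to +148 mm; on it at the back a 60 mm high carton. Posts only at the back corners (x 108, y +-142 mm). To reach under it the gripper must lean some 35 degrees
- tray_mid (a point): middle of the grey sprung tray's top face, 95 mm above the table when empty (it sinks straight down with the tray). A flat plate without rims, 170 mm (x) by 250 mm (y), 10 mm thick. z is square to its face, x level towards the back, +y points UP the slope: it always slopes 6 degrees, the left side, seen from its front, higher. The front 40 mm is not covered by the shelf
- tray (a joint): how far the tray has sunk, in m: 0 empty, 0.06 at its bottom stop. Springs of 300 N/m (about 0.3 N of preload): the bookend sinks it about 7 mm, bookend and tin together about 20 mm
- bookend: L-shaped wooden bookend, about 0.24 kg, standing on the table. Base 70 (x) by 74 (y) by 12 mm thick; upright board 14 mm thick, 70 mm wide (x), from y -37 to -23 mm, top 75 mm above the underside. Origin: middle of the base's underside, z up, +y from the board to the base's free edge (y +37 mm), against which the tin must lie
- tin: small closed tin: cylinder 60 mm diameter, 120 mm long, about 0.42 kg, steel with a paper label. Origin at its centre, x along its axis (ends alike, any turn about x). Starts lying in the cradle. When it touches the base's free edge on the tray, its axis is 61 mm from the bookend's origin along the bookend's y and 30 mm above the tray's face
- cradle: fixed low wooden cradle on the table in which the tin lies along x: base 100 by 66 by 6 mm with two battens along x, 9 mm wide, tops 16 mm above the table, at y = -28 and +28 mm. Origin: middle of its underside. The tin's axis lies 36 mm above the table
- big_tin: bystander: larger tin standing upright, 74 mm diameter, 105 mm high, origin at the centre of its underside
- bowl: bystander: white bowl, 110 mm across, 45 mm high, origin under its centre
- carton: bystander: small cardboard box, 55 by 90 by 55 mm high, towards the robot; origin under its centre
- mug: bystander: white mug, 80 mm across, 90 mm high, handle on its +y side, origin under its centre
- jar: bystander: glass jar, 76 mm across, 110 mm high, towards the back; origin under its centre
- wood_block: bystander: flat wooden block 110 by 60 by 30 mm high (not the bookend: it has no upright board), towards the back; origin under its centre
There are look-alikes about, which are no part of the job. Leave any orange or pink look-alike of the tin alone. Leave any blue look-alike of the bookend alone.

How it is judged:
By the outcome, as a careful person would: the job done as asked, in the order asked, and still so for the second after the job is handed in, with the robot touching nothing.
It also fails if it takes over 62 s, if anything falls off the work surface, if the arm or the gripper's body presses on something with over 40 N, if the wrist force passes 120 N, or if a joint passes its speed limit or range.

## Robot

A 6-joint arm with a two-finger parallel gripper is mounted at the origin on the work surface. World frame = base frame: x ahead of the robot, y to its left, z up, the work surface at z = 0. Lengths are in m, angles in rad, forces in N, time in s.
With the tool pointing down it reaches from about 0.275 to 0.875 m from the base axis. Payload 12.5 kg.
Tool frame: the origin (TCP) lies midway between the tips of the shut fingers; the grasp point (between the pads) lies bot.hold_point_z behind it (bot.hold_point_z is the distance from the TCP to the grasp point, in m); z points along the fingers, y is the direction in which the jaws open and shut (so a half turn about z gives the same grasp; the last joint's range is limited). The gripper opens to 85 mm and grips with 20 to 120 N. Pads are 22 mm wide; open, the fingers measure 114 mm over their backs; the gripper's body (76 mm by 85 mm) begins 54 mm behind the grasp point. The pads swing forward as they close: fully open they stand 13 mm farther back than shut.
Start: joints at [1.048, 0.351, 1.652, -0, 1.139, -0.085], TCP at [0.233, 0.498, 0.231] pointing down, gripper open.
Joint ranges: [-2.75, 2.75], [-0.79, 2.1], [0.01, 2.65], [-1.57, 4.71], [0.07, 3.14], [-2.87, 2.87]. Speed limits (rad/s): [2.22, 2.22, 2.79, 3.14, 3.14, 3.14].

## Interface

Orientations are given as a unit quaternion [x, y, z, w].
In Python, from bench import get_obs, camera, camera_model, ticket, bot gives the robot as it stands.
- The arm moves only by the tool carry_out, never from a script. Its argument "steps" is a list of rows, each an object of numbers: "tx", "ty", "tz": the shift along the tool's x, y, z normalised to -1 to 1, where 1 is 0.06 m; "rx", "ry", "rz": the turn, a rotation vector about the tool's x, y, z normalised to -1 to 1, where 1 is 8 degrees; "hand": the finger opening in mm, from 0 to 85.4. In form: [{"tx": .., "ty": .., "tz": .., "rx": .., "ry": .., "rz": .., "hand": ..}, ...]. A call has 1 to 8 rows; each row shifts and turns the commanded pose from where the row before left it, along the tool's axes as they then stand; what a row does not reach is not made up. A row lasts 1/8 s, in which the tool goes at most 62.5 mm and 10.7 degrees, less where a joint would pass 70% of its speed; a pose out of reach is approached as far as the arm can. A call with a number of a shift or a turn outside -1 to 1 is refused whole. A call with a gripper value outside its range is refused whole. The fingers move at their own pace and stop on an object; the grip force is fixed at half the most. Time passes only in rows, so rows that do not move let the fingers close. It gives the time, the measured TCP pose, the force and the opening at its end, in the units of the state.
- get_obs(): the state, without advancing time (a new reading comes with each control period).
- camera(name): name is "scene" or "side" or "wrist"; returns the picture (384x512x3 uint8, red, green, blue); there is no depth.
- camera_model(name): a dict with "camera_matrix" (3x3 intrinsics, pixels), "camera_from_world" (4x4, takes a point from world to camera coordinates). Camera axes: x right, y down, z forward; pixel columns grow to the right and rows downward; lengths in m; the calibration is good to about 2 mm. The wrist camera is an equidistant fisheye: a pixel r from the principal point sees the ray r / f radians off the axis. A picture is of the moment at which its call begins: read the wrist's pose just before it. camera_model takes no time and is no camera call; for the wrist camera it gives the pose at the moment of the call.
- ticket.close_job(): hands the job in, once; it reports no verdict.
The state is a dict: "time_s": time; "joints": joint angles; "joint_velocities": joint speeds; "joint_efforts": joint torques, N m; "tcp_pos": TCP position; "eef_rot": TCP orientation; "wrist_force": force on the tool from outside, world axes, zero at the start; "moment": the same for the moment, N m; "grip_width": finger opening in m.
Only numpy, scipy, OpenCV 4.12 (cv2) and the standard library are available. Lean on these libraries where they do the work, as an engineer would, in place of code of your own. Each camera call takes 0.05 s, during which the arm holds its last target.

## Working session

There is one attempt and no reset: what is moved stays moved. The work goes in short steps, Python scripts to look and compute and a tool call to move; the robot and the scene stay as the last step left them, time stands still between calls to the robot, and variables do not carry over. Pictures are saved under pics/ and viewed, and the job is handed in when it is done.

Besides the shell and the picture viewer there is one more tool, called after "Call:" as name(argument=value, ...), one argument or row to a line, values as JSON. carry_out: Moves the arm, as the interface text tells. Its arguments: {"type":"object","properties":{"steps":{"type":"array"}},"required":["steps"]}

```bash
ls; mkdir -p pics; python3 - <<'E'
from bench import get_obs,camera,camera_model,ticket,bot
import cv2,numpy as np
np.set_printoptions(precision=4,suppress=True)
print(get_obs()); print([a for a in dir(bot) if a[0]!='_'], bot.hold_point_z)
for n in ["scene","side","wrist"]:
    m=camera_model(n); print(n,m)
    cv2.imwrite(f"pics/{n}0.png",camera(n)[:,:,::-1])
E
```

```text
pics
{'time_s': 0.0, 'joints': array([ 1.0484,  0.3513,  1.6524,  0.    ,  1.1391, -0.0846]), 'joint_velocities': array([ 0.0001, -0.0005, -0.001 , -0.0001, -0.0015, -0.0001]), 'joint_efforts': array([ -0.    , -50.6103, -29.1403,  -0.0001,   0.0046,   0.    ]), 'tcp_pos': array([0.233 , 0.4979, 0.2307]), 'eef_rot': array([ 0.2172,  0.9761, -0.0005, -0.0002]), 'wrist_force': array([-0.3606,  0.739 ,  0.2766]), 'moment': array([-0.0269, -0.0199, -0.0372]), 'grip_width': 0.08569224984681133}
['Unreachable', 'hold_point_z'] 0.0187
scene {'camera_matrix': array([[416.6667,   0.    , 252.6079],
       [  0.    , 416.6667, 191.8794],
       [  0.    ,   0.    ,   1.    ]]), 'camera_from_world': array([[-0.6399,  0.7684,  0.0036,  0.3084],
       [ 0.4447,  0.3741, -0.8138, -0.1659],
       [-0.6267, -0.5192, -0.5811,  1.7351],
       [ 0.    ,  0.    ,  0.    ,  1.    ]])}
side {'camera_matrix': array([[392.9127,   0.    , 254.4095],
       [  0.    , 392.9127, 194.1049],
       [  0.    ,   0.    ,   1.    ]]), 'camera_from_world': array([[ 0.3193,  0.9477, -0.0052, -0.1949],
       [ 0.7872, -0.2683, -0.5553, -0.3337],
       [-0.5276,  0.1732, -0.8317,  1.573 ],
       [ 0.    ,  0.    ,  0.    ,  1.    ]])}
wrist {'camera_matrix': array([[297.3186,   0.    , 256.3323],
       [  0.    , 297.3186, 194.1213],
       [  0.    ,   0.    ,   1.    ]]), 'camera_from_world': array([[ 0.4237,  0.9058, -0.0015, -0.5493],
       [ 0.8659, -0.4046,  0.2941, -0.0381],
       [ 0.2658, -0.1259, -0.9558,  0.3788],
       [ 0.    ,  0.    ,  0.    ,  1.    ]])}
```

View pics/scene0.png

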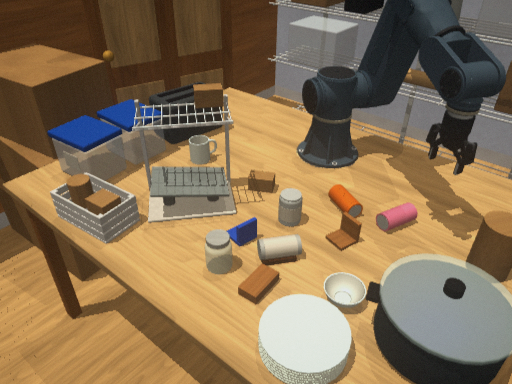

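View pics/side0.png

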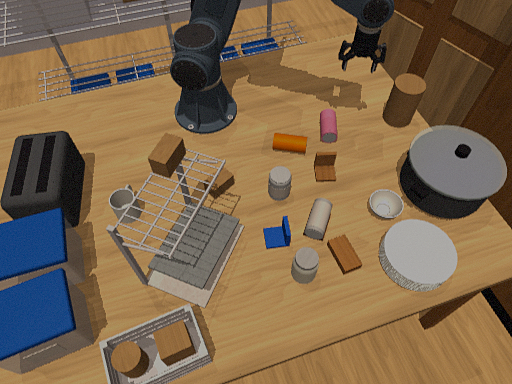

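View pics/wrist0.png

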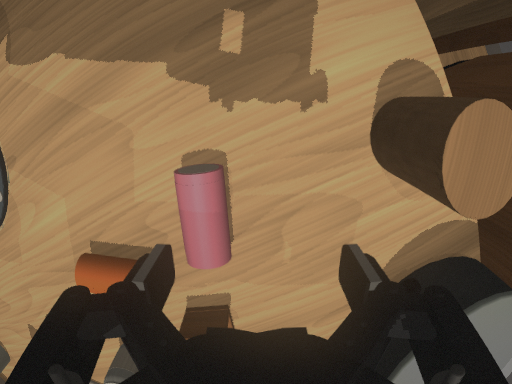

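Candidates for the bookend are the brown L at scene (345,233) / side (325,167), the blue L at scene (243,232) / side (278,235), and the flat block at scene (259,283). Candidates for the tin are the pale label at scene (280,247) / side (318,218), the orange one (345,200), the pink one (397,215), the upright big tin (290,207) and the jar (218,251). I choose the brown L and the pale lying tin, and will check both close up.

```bash
python3 - <<'E'
import cv2,numpy as np
a=cv2.imread("pics/scene0.png");b=cv2.imread("pics/side0.png")
c=cv2.resize(a[190:310,200:370],None,fx=4.5,fy=4.5,interpolation=cv2.INTER_CUBIC);cv2.imwrite("pics/c1.png",c)
c=cv2.resize(b[130:280,250:380],None,fx=4,fy=4,interpolation=cv2.INTER_CUBIC);cv2.imwrite("pics/c2.png",c)
c=cv2.resize(a[75:225,130:290],None,fx=4,fy=4,interpolation=cv2.INTER_CUBIC);cv2.imwrite("pics/c3.png",c)
c=cv2.resize(b[130:310,100:260],None,fx=3.3,fy=3.3,interpolation=cv2.INTER_CUBIC);cv2.imwrite("pics/c4.png",c)
E
```

```text
(no output)
```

View pics/c1.png

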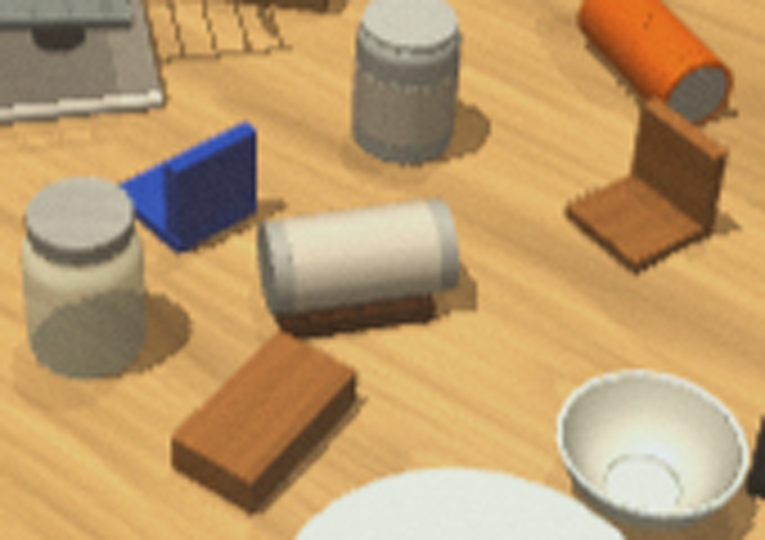

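View pics/c2.png

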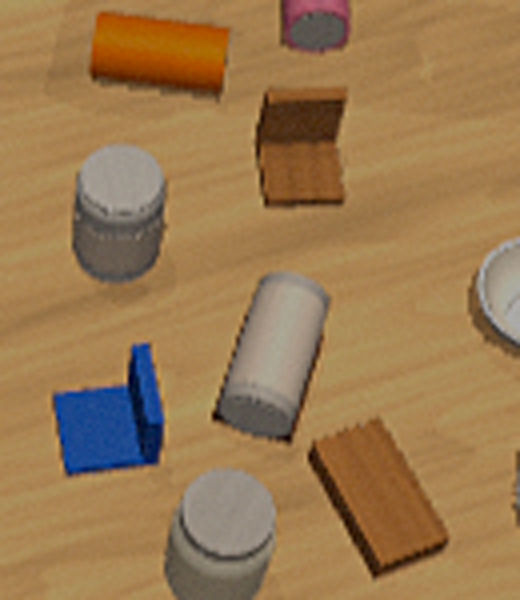

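View pics/c3.png

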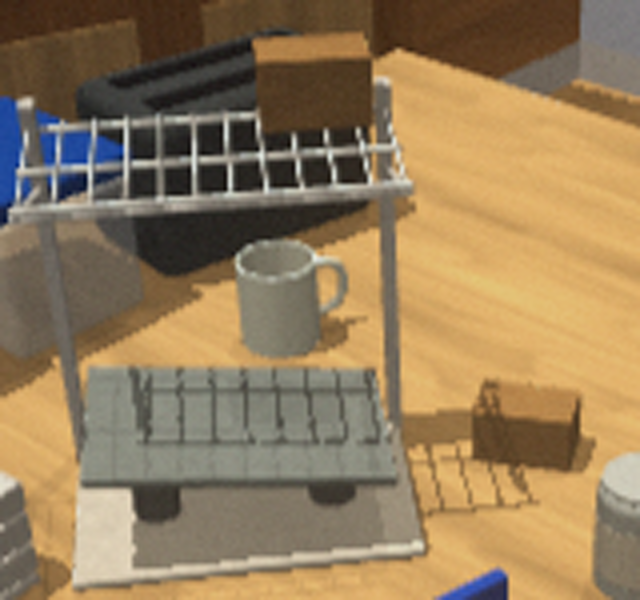

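View pics/c4.png

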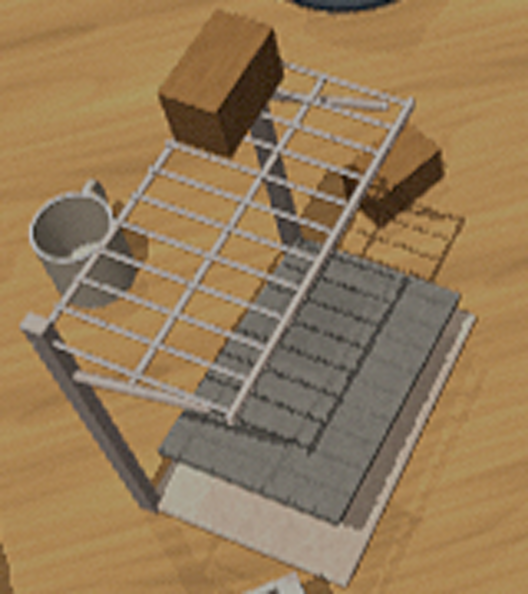

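The crops confirm it: the brown L (scene (345,233)) is the bookend, and the pale tin (scene (280,247)) lies in a dark cradle. Blue, orange and pink are the decoys. Next, rough measurements.

```bash
cat > h.py <<'E'
import numpy as np,cv2
from scipy.spatial.transform import Rotation as R
np.set_printoptions(precision=4,suppress=True)
def ray(m,uv,fish=False):
    K=m["camera_matrix"];T=m["camera_from_world"]
    x=(uv[0]-K[0,2])/K[0,0];y=(uv[1]-K[1,2])/K[1,1]
    if fish:
        r=np.hypot(x,y);s=np.sin(r)/max(r,1e-9);d=np.array([x*s,y*s,np.cos(r)])
    else: d=np.array([x,y,1.]);d/=np.linalg.norm(d)
    Rm=T[:3,:3];o=-Rm.T@T[:3,3];return o,Rm.T@d
def plane(m,uv,z,fish=False):
    o,d=ray(m,uv,fish);return o+d*(z-o[2])/d[2]
def tri(rays):
    A=sum(np.eye(3)-np.outer(d,d) for o,d in rays);b=sum((np.eye(3)-np.outer(d,d))@o for o,d in rays)
    p=np.linalg.solve(A,b);return p,max(np.linalg.norm((np.eye(3)-np.outer(d,d))@(p-o)) for o,d in rays)
def proj(m,p,fish=False):
    K=m["camera_matrix"];T=m["camera_from_world"];c=T[:3,:3]@p+T[:3,3]
    if fish:
        rr=np.hypot(c[0],c[1]);th=np.arctan2(rr,c[2]);x,y=c[0]/rr*th,c[1]/rr*th
    else: x,y=c[0]/c[2],c[1]/c[2]
    return np.array([K[0,0]*x+K[0,2],K[1,1]*y+K[1,2]])
def move_from(p0,R0,p1,R1):
    """total shift in tool frame units & rotvec in tool frame degrees"""
    return R0.inv().apply(p1-p0),np.degrees((R0.inv()*R1).as_rotvec())
E
python3 - <<'E'
from h import *
from bench import camera_model
S=camera_model("scene");D=camera_model("side")
c1=lambda u,v:(u/4.5+200-.4,v/4.5+190-.4)
c2=lambda u,v:(u/4+250-.4,v/4+130-.4)
c3=lambda u,v:(u/4+130-.4,v/4+75-.4)
c4=lambda u,v:(u/3.3+100-.4,v/3.3+130-.4)
for n,a,b in [("tray FL",c3(84,482),c4(340,522)),("tray FR",c3(396,480),c4(461,293)),
 ("tray BL",c3(90,368),c4(161,452)),
 ("shelf FR",c3(408,187),c4(412,103)),("shelf FL",c3(14,212),c4(233,418)),
 ("base FL",c3(77,584),c4(345,585)),("base FR",c3(424,550),c4(474,318))]:
    print(n,*tri([ray(S,a),ray(D,b)]))
print("bookend")
for n,a,b in [("free corner left",c1(567,210),c2(344,198)),("base corner front",c1(637,264),c2(267,202)),("top outer l",c1(655,99),c2(346,90)),("top r",c1(724,152),c2(268,90))]:
    print(n,*tri([ray(S,a),ray(D,b)]))
for uv in [(268,205),(343,203)]: print(plane(D,c2(*uv),0))
print("tin")
for n,a,b in [("near end ctr",c1(457,245),c2(298,280)),("far end",c1(272,265),c2(258,415))]:
    print(n,*tri([ray(S,a),ray(D,b)]))
E
```

```text
tray FL [ 0.7504 -0.1935  0.1043] 0.0008582880628212449
tray FR [ 0.5639 -0.0328  0.079 ] 0.0007628003777048242
tray BL [ 0.6421 -0.3206  0.1055] 0.0019489752144947632
shelf FR [ 0.521  -0.0506  0.318 ] 0.00036352374175231174
shelf FL [ 0.7405 -0.24    0.3187] 0.00184010886493481
base FL [ 0.7667 -0.205   0.0047] 0.0017050919775830938
base FR [ 0.5508 -0.0181  0.0046] 0.0012003430488555023
bookend
free corner left [0.5222 0.3117 0.0705] 0.004029033610940367
base corner front [ 0.411   0.3109 -0.0655] 0.004944237471646605
top outer l [0.461  0.3307 0.1331] 0.003015526059990345
top r [0.3415 0.3323 0.0075] 0.0037576361024216913
[0.4604 0.2808 0.    ]
[0.4797 0.3439 0.    ]
tin
near end ctr [0.5639 0.2571 0.0363] 0.0030884090336538677
far end [0.6643 0.1779 0.0386] 0.0017877613168363231
```

```bash
cat >> h.py <<'E'
def hover(p,R0,target_p,Rt,nrows):
    s,r=move_from(p,R0,target_p,Rt);print("shift mm",s*1e3,"rot deg",r,"units t",s/.06,"r",r/8)
E
python3 - <<'E'
from h import *
from bench import camera_model,get_obs
o=get_obs();W=camera_model("wrist")
R0=R.from_quat(o["eef_rot"]);p=o["tcp_pos"];T=W["camera_from_world"]
print("tool axes\n",R0.as_matrix());c=-T[:3,:3].T@T[:3,3]
print("cam in tool",R0.inv().apply(c-p),"\n cam axes in tool\n",(R0.inv()*R.from_matrix(T[:3,:3].T)).as_matrix())
S=camera_model("scene");D=camera_model("side")
c1=lambda u,v:(u/4.5+200-.4,v/4.5+190-.4)
c2=lambda u,v:(u/4+250-.4,v/4+130-.4)
for n,a,b in [("L",c1(567,210),c2(267,199)),("R",c1(637,264),c2(343,199)),("topL",c1(640,104),c2(268,92)),("topR",c1(724,155),c2(346,93))]:
    print(n,*tri([ray(S,a),ray(D,b)]))
E
```

```text
tool axes
 [[-0.9057  0.424  -0.0004]
 [ 0.424   0.9057 -0.0008]
 [ 0.0001 -0.0009 -1.    ]]
cam in tool [ 0.0751 -0.0001 -0.1416] 
 cam axes in tool
 [[ 0.0003 -0.9557 -0.2942]
 [ 1.      0.0004 -0.0003]
 [ 0.0004 -0.2942  0.9557]]
L [0.4601 0.2789 0.0071] 0.0013413851020010587
R [0.4789 0.3431 0.0066] 0.0007960301932439033
topL [0.4024 0.2952 0.0763] 0.00397758924872315
topR [0.4166 0.3633 0.0722] 0.0008777604294947625
```

```bash
cat >> h.py <<'E'
import json
def plan(p,R0,p1,R1,n,hand,st=None):
    """rows straight from p,R0 to p1,R1; rounding fed forward"""
    rows=[];P=np.array(p,float);Q=R0
    rv=(R0.inv()*R1).as_rotvec();dp=(np.array(p1)-p)
    for i in range(1,n+1):
        tp=p+dp*i/n;tR=R0*R.from_rotvec(rv*i/n)
        s=np.round(Q.inv().apply(tp-P)/.06,2);r=np.round(np.degrees((Q.inv()*tR).as_rotvec())/8,2)
        rows.append(dict(zip(["tx","ty","tz","rx","ry","rz"],[*s,*r])))
        P=P+Q.apply(s*.06);Q=Q*R.from_rotvec(np.radians(r*8))
    for k in range(0,n,8): print(json.dumps([{**{a:float(b) for a,b in r.items() if b!=0},"hand":hand} for r in rows[k:k+8]]))
    print("end",P,Q.as_quat())
def toolR(yaw_y,lean,tilt=0,slope=0):
    """tool y along yaw_y (deg, world) rising by slope deg; leaned by lean deg about it so z leans to (yaw_y-90)"""
    a=np.radians(yaw_y);y=np.array([np.cos(a),np.sin(a),0]);z=np.array([0,0,-1.]);x=np.cross(y,z)
    B=R.from_matrix(np.c_[x,y,z])
    # slope: raise tool y
    k=np.array([np.sin(a),-np.cos(a),0])  # lift x dir = yaw-90; right-hand rot about it raises y
    return R.from_rotvec(np.radians(slope)*k)*B*R.from_rotvec([0,-np.radians(lean),0])
E
python3 - <<'E'
from h import *
from bench import get_obs
o=get_obs()
print((toolR(-16,35,slope=6)).as_matrix())
plan(o["tcp_pos"],R.from_quat(o["eef_rot"]),[.427,.293,.21],toolR(-16,0),11,85)
E
```

```text
[[ 0.2834  0.956  -0.0758]
 [ 0.7709 -0.2741 -0.575 ]
 [-0.5704  0.1045 -0.8147]]
[{"tx": -0.4, "ty": -0.16, "tz": 0.03, "rz": 0.92, "hand": 85}, {"tx": -0.41, "ty": -0.1, "tz": 0.03, "rz": 0.92, "hand": 85}, {"tx": -0.43, "ty": -0.05, "tz": 0.04, "rz": 0.92, "hand": 85}, {"tx": -0.42, "tz": 0.03, "rz": 0.92, "hand": 85}, {"tx": -0.43, "ty": 0.06, "tz": 0.03, "rz": 0.92, "hand": 85}, {"tx": -0.41, "ty": 0.11, "tz": 0.03, "rz": 0.92, "hand": 85}, {"tx": -0.39, "ty": 0.17, "tz": 0.03, "rz": 0.92, "hand": 85}, {"tx": -0.37, "ty": 0.21, "tz": 0.03, "rz": 0.92, "hand": 85}]
[{"tx": -0.34, "ty": 0.26, "tz": 0.04, "rz": 0.92, "hand": 85}, {"tx": -0.31, "ty": 0.31, "tz": 0.03, "ry": 0.01, "rz": 0.91, "hand": 85}, {"tx": -0.26, "ty": 0.33, "tz": 0.03, "rz": 0.92, "hand": 85}]
end [0.4269 0.293  0.2099] [ 0.7985  0.6021  0.0001 -0.0003]
```

Call:
carry_out(
  steps=[
    {"tx":-0.4,"ty":-0.16,"tz":0.03,"rz":0.92,"hand":85},
    {"tx":-0.41,"ty":-0.1,"tz":0.03,"rz":0.92,"hand":85},
    {"tx":-0.43,"ty":-0.05,"tz":0.04,"rz":0.92,"hand":85},
    {"tx":-0.42,"tz":0.03,"rz":0.92,"hand":85},
    {"tx":-0.43,"ty":0.06,"tz":0.03,"rz":0.92,"hand":85},
    {"tx":-0.41,"ty":0.11,"tz":0.03,"rz":0.92,"hand":85},
    {"tx":-0.39,"ty":0.17,"tz":0.03,"rz":0.92,"hand":85},
    {"tx":-0.37,"ty":0.21,"tz":0.03,"rz":0.92,"hand":85},
  ],
)

```text
$.steps[0]: bad value
```

Call:
carry_out(
  steps=[
    {"tx":-0.34,"ty":0.26,"tz":0.04,"rz":0.92,"hand":85},
    {"tx":-0.31,"ty":0.31,"tz":0.03,"ry":0.01,"rz":0.91,"hand":85},
    {"tx":-0.26,"ty":0.33,"tz":0.03,"rz":0.92,"hand":85},
    {"hand":85},
    {"hand":85},
  ],
)

```text
$.steps[0]: bad value
```

```bash
cat > snap.py <<'E'
import sys,pickle
from h import *
from bench import get_obs,camera,camera_model
def snap(name,tag):
    m=camera_model(name);im=camera(name)[:,:,::-1].copy()
    cv2.imwrite(f"pics/{tag}.png",im);pickle.dump(m,open(f"pics/{tag}.pkl","wb"));return im,m
if __name__=="__main__":
    o=get_obs();print(o["time_s"],o["joints"],o["tcp_pos"],o["eef_rot"],o["wrist_force"],o["grip_width"])
    for i in range(1,len(sys.argv),2): snap(sys.argv[i],sys.argv[i+1])
E
python3 snap.py wrist w1
```

```text
0.15 [ 1.0484  0.3511  1.6522 -0.      1.1391 -0.0846] [0.233  0.4979 0.2309] [ 0.2172  0.9761 -0.0004 -0.0001] [ 0.2552 -0.9543  0.3239] 0.08532303921592115
```

View pics/w1.png

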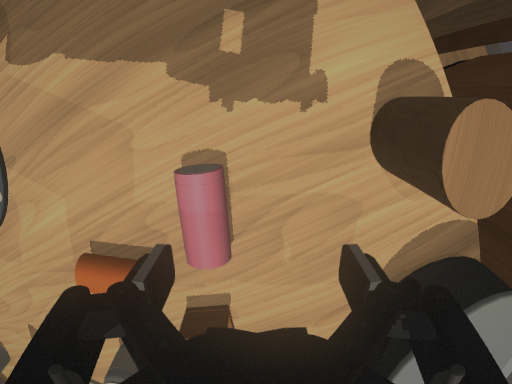

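The move was refused, most likely because every row needs all seven keys; I'll include them all.

Call:
carry_out(
  steps=[
    {"tx":-0.4,"ty":-0.16,"tz":0.03,"rx":0,"ry":0,"rz":0.92,"hand":85},
    {"tx":-0.41,"ty":-0.1,"tz":0.03,"rx":0,"ry":0,"rz":0.92,"hand":85},
    {"tx":-0.43,"ty":-0.05,"tz":0.04,"rx":0,"ry":0,"rz":0.92,"hand":85},
    {"tx":-0.42,"ty":0,"tz":0.03,"rx":0,"ry":0,"rz":0.92,"hand":85},
    {"tx":-0.43,"ty":0.06,"tz":0.03,"rx":0,"ry":0,"rz":0.92,"hand":85},
    {"tx":-0.41,"ty":0.11,"tz":0.03,"rx":0,"ry":0,"rz":0.92,"hand":85},
    {"tx":-0.39,"ty":0.17,"tz":0.03,"rx":0,"ry":0,"rz":0.92,"hand":85},
    {"tx":-0.37,"ty":0.21,"tz":0.03,"rx":0,"ry":0,"rz":0.92,"hand":85},
  ],
)

```text
time_s: 1.2
tcp_pos: [0.3744, 0.3486, 0.2162]
eef_rot: [0.67, 0.742, -0.0, -0.0]
wrist_force: [0.0, -0.2, -0.0]
grip_width: 0.0848
```

Call:
carry_out(
  steps=[
    {"tx":-0.34,"ty":0.26,"tz":0.04,"rx":0,"ry":0,"rz":0.92,"hand":85},
    {"tx":-0.31,"ty":0.31,"tz":0.03,"rx":0,"ry":0,"rz":0.91,"hand":85},
    {"tx":-0.26,"ty":0.33,"tz":0.03,"rx":0,"ry":0,"rz":0.92,"hand":85},
    {"tx":0,"ty":0,"tz":0,"rx":0,"ry":0,"rz":0,"hand":85},
    {"tx":0,"ty":0,"tz":0,"rx":0,"ry":0,"rz":0,"hand":85},
  ],
)

```text
time_s: 1.82
tcp_pos: [0.4266, 0.2935, 0.2103]
eef_rot: [0.798, 0.603, -0.0, -0.0]
wrist_force: [0.3, -0.2, -0.6]
grip_width: 0.0852
```

```bash
sed -i 's/ if b!=0},"hand"/},"hand"/' h.py; sed -i 's/a:float(b)/a:float(b)+0.0/' h.py; python3 snap.py wrist w2
```

```text
1.825 [0.5127 0.3167 1.7568 0.0002 1.0682 0.789 ] [0.4266 0.2935 0.2103] [ 0.7978  0.6029 -0.0001 -0.0001] [ 0.2947 -0.1698 -0.5926] 0.08516124325176071
```

View pics/w2.png

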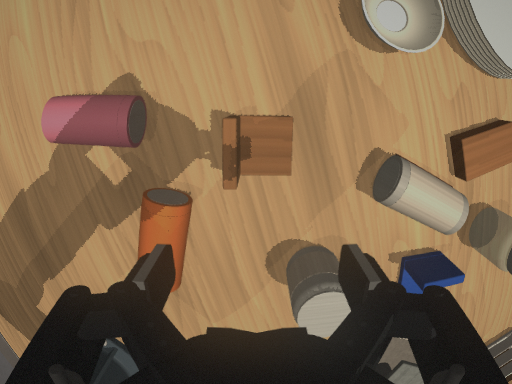

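The wrist view shows the bookend clearly, with the board top at columns 222-240 and the base's free edge at column 292 (rows 116-176). The pale tin is at about (420,195).

```bash
python3 - <<'E'
import cv2
a=cv2.imread("pics/w2.png")
cv2.imwrite("pics/c5.png",cv2.resize(a[100:200,205:305],None,fx=6,fy=6,interpolation=cv2.INTER_CUBIC))
cv2.imwrite("pics/c6.png",cv2.resize(a[135:255,360:510],None,fx=5,fy=5,interpolation=cv2.INTER_CUBIC))
E
```

```text
(no output)
```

View pics/c5.png

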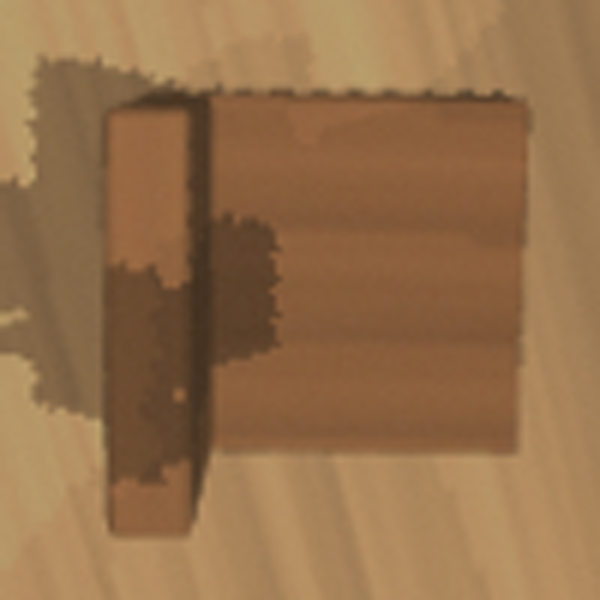

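View pics/c6.png

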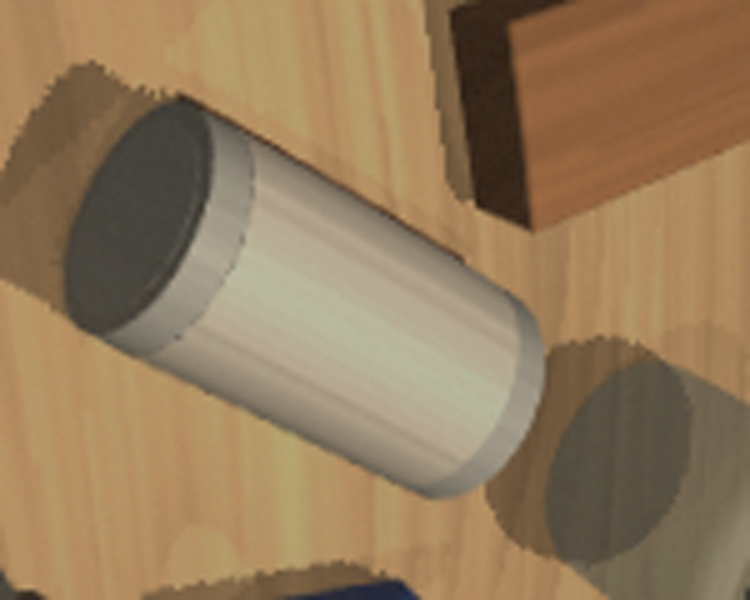

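```bash
python3 - <<'E'
from h import *
import pickle
m=pickle.load(open("pics/w2.pkl","rb"))
c=lambda u,v:(u/6+205-.42,v/6+100-.42)
# bookend-known corners: local coords
pts=[((107,112),(35*-1,-37,75)),((188,112),(-35,-23,75)),((107,536),(35,-37,75)),((190,534),(35,-23,75)),((527,100),(-35,37,12)),((517,453),(35,37,12))]
W=[];L=[]
for uv,l in pts:
    w=plane(m,c(*uv),l[2]/1000,True);print(uv,w);W.append(w[:2]);L.append(l[:2])
W=np.array(W);L=np.array(L)/1000
from scipy.spatial.transform import Rotation
def fit(W,L):
    a=W-W.mean(0);b=L-L.mean(0);th=np.arctan2((b[:,0]*a[:,1]-b[:,1]*a[:,0]).sum(),(a*b).sum())
    Rm=np.array([[np.cos(th),-np.sin(th)],[np.sin(th),np.cos(th)]]);t=W.mean(0)-Rm@L.mean(0)
    return th,t,(W-(L@Rm.T+t))*1e3
for LL in (L,L*[-1,1]):
    th,t,e=fit(W,LL);print("yaw x",np.degrees(th),"y dir",np.degrees(th)+90,"origin",t,"\n",e)
c=lambda u,v:(u/5+360-.4,v/5+135-.4)
e1=plane(m,c(140,217),.036,True);e2=plane(m,c(490,395),.036,True)  # rough
# silhouettes lines: two side lines -> direction
for a,b in [((215,105),(510,290)),((110,340),(420,495))]:
    A=plane(m,c(*a),.036,True);B=plane(m,c(*b),.036,True);print("side",A,B,np.degrees(np.arctan2(*(B-A)[1::-1])))
print(e1,e2)
E
```

```text
(107, 112) [0.4135 0.3629 0.075 ]
(188, 112) [0.4255 0.3593 0.075 ]
(107, 536) [0.3934 0.2978 0.075 ]
(190, 534) [0.4065 0.2944 0.075 ]
(527, 100) [0.4831 0.3429 0.012 ]
(517, 453) [0.4639 0.2765 0.012 ]
yaw x -106.52655219092962 y dir -16.52655219092962 origin [0.4383 0.3201] 
 [[ 0.7095 -1.2705]
 [-0.6936 -0.897 ]
 [ 0.4736  0.6738]
 [ 0.152   1.2769]
 [-0.6686 -0.2745]
 [ 0.0272  0.4913]]
yaw x 72.94751562069712 y dir 162.94751562069712 origin [0.4236 0.3245] 
 [[-55.7633  15.7684]
 [-30.3603   8.054 ]
 [-55.3841  17.527 ]
 [-28.8995  10.0423]
 [ 84.5482 -25.986 ]
 [ 85.8591 -25.4057]]
side [0.5975 0.2708 0.036 ] [0.6831 0.1998 0.036 ] -39.66528925499765
side [0.5614 0.2211 0.036 ] [0.6502 0.1485 0.036 ] -39.259821302170685
[0.5736 0.2492 0.036 ] [0.6752 0.1712 0.036 ]
```

```bash
python3 - <<'E'
from h import *
from bench import get_obs
o=get_obs()
a=np.radians(-16.5);yb=np.array([np.cos(a),np.sin(a),0]);xb=np.array([yb[1],-yb[0],0])
g=np.array([.4383,.3201,.057])-.030*yb-.008*xb
Rt=toolR(-16.5,35);z=Rt.as_matrix()[:,2]
tcp=g+.0187*z;print("grasp tcp",tcp)
plan(o["tcp_pos"],R.from_quat(o["eef_rot"]),tcp-.09*z,Rt,6,60)
plan(tcp-.09*z,Rt,tcp,Rt,3,60)
E
```

```text
grasp tcp [0.4088 0.326  0.0417]
[{"tx": 0.22, "ty": -0.07, "tz": 0.26, "rx": 0.0, "ry": -0.73, "rz": 0.01, "hand": 60}, {"tx": 0.24, "ty": -0.07, "tz": 0.24, "rx": 0.01, "ry": -0.73, "rz": 0.02, "hand": 60}, {"tx": 0.26, "ty": -0.07, "tz": 0.22, "rx": 0.0, "ry": -0.73, "rz": 0.01, "hand": 60}, {"tx": 0.29, "ty": -0.07, "tz": 0.18, "rx": 0.01, "ry": -0.73, "rz": 0.01, "hand": 60}, {"tx": 0.3, "ty": -0.07, "tz": 0.16, "rx": 0.0, "ry": -0.73, "rz": 0.02, "hand": 60}, {"tx": 0.32, "ty": -0.08, "tz": 0.13, "rx": 0.0, "ry": -0.73, "rz": 0.01, "hand": 60}]
end [0.4232 0.3755 0.1152] [ 0.764   0.5707 -0.241   0.1803]
[{"tx": 0.0, "ty": 0.0, "tz": 0.5, "rx": 0.0, "ry": 0.0, "rz": 0.0, "hand": 60}, {"tx": 0.0, "ty": 0.0, "tz": 0.5, "rx": 0.0, "ry": 0.0, "rz": 0.0, "hand": 60}, {"tx": 0.0, "ty": 0.0, "tz": 0.5, "rx": 0.0, "ry": 0.0, "rz": 0.0, "hand": 60}]
end [0.4088 0.326  0.0417] [ 0.7642  0.5706 -0.2409  0.1799]
```

Call:
carry_out(
  steps=[
    {"tx":0.22,"ty":-0.07,"tz":0.26,"rx":0,"ry":-0.73,"rz":0.01,"hand":60},
    {"tx":0.24,"ty":-0.07,"tz":0.24,"rx":0.01,"ry":-0.73,"rz":0.02,"hand":60},
    {"tx":0.26,"ty":-0.07,"tz":0.22,"rx":0,"ry":-0.73,"rz":0.01,"hand":60},
    {"tx":0.29,"ty":-0.07,"tz":0.18,"rx":0.01,"ry":-0.73,"rz":0.01,"hand":60},
    {"tx":0.3,"ty":-0.07,"tz":0.16,"rx":0,"ry":-0.73,"rz":0.02,"hand":60},
    {"tx":0.32,"ty":-0.08,"tz":0.13,"rx":0,"ry":-0.73,"rz":0.01,"hand":60},
    {"tx":0,"ty":0,"tz":0,"rx":0,"ry":0,"rz":0,"hand":60},
    {"tx":0,"ty":0,"tz":0,"rx":0,"ry":0,"rz":0,"hand":60},
  ],
)

```text
time_s: 2.88
tcp_pos: [0.4237, 0.3752, 0.1156]
eef_rot: [0.764, 0.57, -0.24, 0.18]
wrist_force: [0.1, 0.4, 0.0]
grip_width: 0.06
```

```bash
python3 snap.py wrist w3; python3 - <<'E'
from h import *
from bench import get_obs
o=get_obs();Rt=toolR(-16.5,35);plan(o["tcp_pos"],R.from_quat(o["eef_rot"]),[.4088,.326,.0417],Rt,3,60)
E
```

```text
2.875 [ 0.7734  0.7962  1.3338 -0.2833  1.5598  1.1455] [0.4237 0.3752 0.1156] [ 0.7645  0.5704 -0.2405  0.1798] [0.0577 0.367  0.0438] 0.06004581265389192
[{"tx": 0.0, "ty": 0.0, "tz": 0.5, "rx": 0.0, "ry": 0.0, "rz": 0.0, "hand": 60}, {"tx": 0.01, "ty": -0.01, "tz": 0.5, "rx": 0.0, "ry": -0.01, "rz": -0.01, "hand": 60}, {"tx": 0.0, "ty": 0.0, "tz": 0.51, "rx": 0.0, "ry": 0.0, "rz": 0.0, "hand": 60}]
end [0.4088 0.3259 0.0415] [ 0.7643  0.5705 -0.2409  0.18  ]
```

View pics/w3.png

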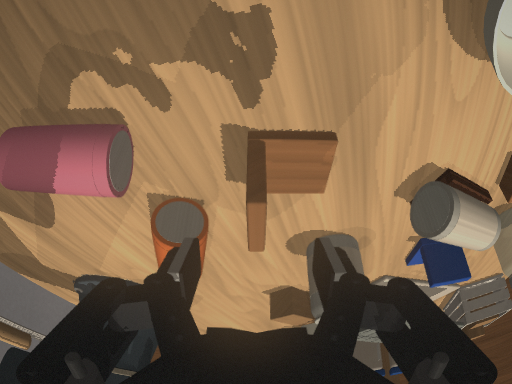

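```bash
python3 - <<'E'
from h import *
import pickle
m=pickle.load(open("pics/w2.pkl","rb"))
for uv in [(141,200),(191,200),(181,285),(165,190)]: print(plane(m,uv,.035,True))
a=np.radians(-16.5);yb=np.array([np.cos(a),np.sin(a),0])
print("left finger outer tip",np.array([.4088,.326,.0417])-.045*yb)
E
```

```text
[0.2872 0.302  0.035 ]
[0.3467 0.2854 0.035 ]
[0.2917 0.179  0.035 ]
[0.3209 0.3051 0.035 ]
left finger outer tip [0.3657 0.3388 0.0417]
```

Call:
carry_out(
  steps=[
    {"tx":0,"ty":0,"tz":0.5,"rx":0,"ry":0,"rz":0,"hand":60},
    {"tx":0.01,"ty":-0.01,"tz":0.5,"rx":0,"ry":0,"rz":0,"hand":60},
    {"tx":0,"ty":0,"tz":0.51,"rx":0,"ry":0,"rz":0,"hand":60},
    {"tx":0,"ty":0,"tz":0,"rx":0,"ry":0,"rz":0,"hand":30},
    {"tx":0,"ty":0,"tz":0,"rx":0,"ry":0,"rz":0,"hand":0},
    {"tx":0,"ty":0,"tz":0,"rx":0,"ry":0,"rz":0,"hand":0},
    {"tx":0,"ty":0,"tz":0,"rx":0,"ry":0,"rz":0,"hand":0},
    {"tx":0,"ty":0,"tz":0,"rx":0,"ry":0,"rz":0,"hand":0},
  ],
)

```text
time_s: 3.92
tcp_pos: [0.4095, 0.3268, 0.0422]
eef_rot: [0.765, 0.57, -0.24, 0.18]
wrist_force: [0.0, 1.5, 7.1]
grip_width: 0.0133
```

```bash
python3 snap.py wrist w4
```

```text
3.925 [ 0.7359  0.8299  1.4906 -0.3098  1.368   1.1744] [0.4095 0.3268 0.0422] [ 0.765   0.5699 -0.2398  0.1802] [0.0431 1.5432 7.0935] 0.013284606197627426
```

View pics/w4.png

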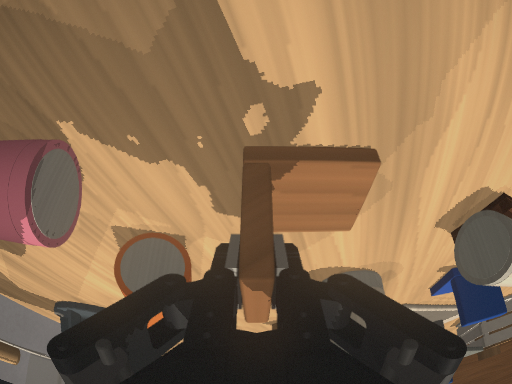

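```bash
cat >> h.py <<'E'
TO=np.array([.6015,-.178,.095]);TYAW=-40.8
def trayaxes():
    a=np.radians(TYAW);yl=np.array([np.cos(a),np.sin(a),0]);X=np.array([yl[1],-yl[0],0]);s=np.radians(6)
    Y=np.cos(s)*yl+np.array([0,0,np.sin(s)]);return X,Y,np.cross(X,Y)
def bookend_tcp(bx,by,h,lean=35,BT=None):
    """tcp for bookend origin at tray (bx,by), h above empty tray face. BT: tcp in bookend frame"""
    X,Y,Z=trayaxes();B=np.c_[X,Y,Z]
    return TO+B@(np.array([bx,by,h])+BT), toolR(TYAW,lean,slope=6)
E
python3 - <<'E'
from h import *
from bench import get_obs
o=get_obs();p=o["tcp_pos"];R0=R.from_quat(o["eef_rot"])
M=R0.as_matrix();print("tool y yaw,slope",np.degrees(np.arctan2(M[1,1],M[0,1])),np.degrees(np.arcsin(M[2,1])),"lean",np.degrees(np.arccos(-M[2,2])))
a=np.radians(-16.5);yb=np.array([np.cos(a),np.sin(a),0]);xb=np.array([yb[1],-yb[0],0])
d=p-np.array([.4383,.3201,0]);BT=np.array([d@xb,d@yb,d[2]]);print("tcp in bookend",BT)
BT[1]=-.030
tp,tR=bookend_tcp(-.012,-.027,0,BT=BT);print("place tcp",tp,tR.as_quat())
X,Y,Z=trayaxes()
pre=tp-.11*X+np.array([0,0,.075])
print("pre",pre)
plan(p,R0,p+[0,0,.15],R0,4,0)
plan(p+[0,0,.15],R0,pre,tR,10,0)
E
```

```text
tool y yaw,slope -16.582638162960194 0.13020068284576833 lean 34.91031754588533
tcp in bookend [ 0.0017 -0.0296  0.0422]
place tcp [ 0.562  -0.1303  0.131 ] [ 0.8725  0.3822 -0.2523  0.1704]
pre [ 0.6338 -0.047   0.206 ]
[{"tx": -0.36, "ty": 0.0, "tz": -0.51, "rx": 0.0, "ry": 0.0, "rz": 0.0, "hand": 0}, {"tx": -0.36, "ty": 0.0, "tz": -0.52, "rx": 0.0, "ry": 0.0, "rz": 0.0, "hand": 0}, {"tx": -0.35, "ty": 0.0, "tz": -0.51, "rx": 0.0, "ry": 0.0, "rz": 0.0, "hand": 0}, {"tx": -0.36, "ty": 0.01, "tz": -0.51, "rx": 0.0, "ry": 0.0, "rz": 0.0, "hand": 0}]
end [0.4097 0.3268 0.1922] [ 0.765   0.5699 -0.2398  0.1802]
[{"tx": -0.41, "ty": 0.54, "tz": 0.26, "rx": 0.11, "ry": -0.02, "rz": 0.29, "hand": 0}, {"tx": -0.4, "ty": 0.55, "tz": 0.26, "rx": 0.12, "ry": -0.01, "rz": 0.29, "hand": 0}, {"tx": -0.37, "ty": 0.58, "tz": 0.24, "rx": 0.11, "ry": -0.02, "rz": 0.29, "hand": 0}, {"tx": -0.34, "ty": 0.59, "tz": 0.24, "rx": 0.12, "ry": -0.02, "rz": 0.29, "hand": 0}, {"tx": -0.32, "ty": 0.62, "tz": 0.23, "rx": 0.11, "ry": -0.02, "rz": 0.29, "hand": 0}, {"tx": -0.29, "ty": 0.62, "tz": 0.22, "rx": 0.11, "ry": -0.01, "rz": 0.29, "hand": 0}, {"tx": -0.27, "ty": 0.64, "tz": 0.22, "rx": 0.12, "ry": -0.02, "rz": 0.28, "hand": 0}, {"tx": -0.24, "ty": 0.66, "tz": 0.2, "rx": 0.11, "ry": -0.02, "rz": 0.29, "hand": 0}]
[{"tx": -0.21, "ty": 0.67, "tz": 0.19, "rx": 0.12, "ry": -0.02, "rz": 0.29, "hand": 0}, {"tx": -0.19, "ty": 0.68, "tz": 0.18, "rx": 0.11, "ry": -0.01, "rz": 0.29, "hand": 0}]
end [ 0.634  -0.0471  0.206 ] [ 0.8725  0.3824 -0.2521  0.1703]
```

Call:
carry_out(
  steps=[
    {"tx":-0.18,"ty":0,"tz":-0.25,"rx":0,"ry":0,"rz":0,"hand":0},
    {"tx":-0.36,"ty":0,"tz":-0.51,"rx":0,"ry":0,"rz":0,"hand":0},
    {"tx":-0.36,"ty":0,"tz":-0.52,"rx":0,"ry":0,"rz":0,"hand":0},
    {"tx":-0.35,"ty":0,"tz":-0.51,"rx":0,"ry":0,"rz":0,"hand":0},
    {"tx":-0.18,"ty":0.01,"tz":-0.26,"rx":0,"ry":0,"rz":0,"hand":0},
  ],
)

```text
time_s: 4.6
tcp_pos: [0.4096, 0.3265, 0.1934]
eef_rot: [0.765, 0.57, -0.239, 0.18]
wrist_force: [0.5, -0.8, -2.1]
grip_width: 0.0132
```

Call:
carry_out(
  steps=[
    {"tx":-0.41,"ty":0.54,"tz":0.26,"rx":0.11,"ry":-0.02,"rz":0.29,"hand":0},
    {"tx":-0.4,"ty":0.55,"tz":0.26,"rx":0.12,"ry":-0.01,"rz":0.29,"hand":0},
    {"tx":-0.37,"ty":0.58,"tz":0.24,"rx":0.11,"ry":-0.02,"rz":0.29,"hand":0},
    {"tx":-0.34,"ty":0.59,"tz":0.24,"rx":0.12,"ry":-0.02,"rz":0.29,"hand":0},
    {"tx":-0.32,"ty":0.62,"tz":0.23,"rx":0.11,"ry":-0.02,"rz":0.29,"hand":0},
    {"tx":-0.29,"ty":0.62,"tz":0.22,"rx":0.11,"ry":-0.01,"rz":0.29,"hand":0},
    {"tx":-0.27,"ty":0.64,"tz":0.22,"rx":0.12,"ry":-0.02,"rz":0.28,"hand":0},
    {"tx":-0.24,"ty":0.66,"tz":0.2,"rx":0.11,"ry":-0.02,"rz":0.29,"hand":0},
  ],
)

```text
time_s: 5.6
tcp_pos: [0.5889, 0.0255, 0.2015]
eef_rot: [0.854, 0.421, -0.252, 0.173]
wrist_force: [0.2, 0.4, -2.7]
grip_width: 0.0132
```

Call:
carry_out(
  steps=[
    {"tx":-0.21,"ty":0.67,"tz":0.19,"rx":0.12,"ry":-0.02,"rz":0.29,"hand":0},
    {"tx":-0.19,"ty":0.68,"tz":0.18,"rx":0.11,"ry":-0.01,"rz":0.29,"hand":0},
    {"tx":0,"ty":0,"tz":0,"rx":0,"ry":0,"rz":0,"hand":0},
    {"tx":0,"ty":0,"tz":0,"rx":0,"ry":0,"rz":0,"hand":0},
  ],
)

```text
time_s: 6.1
tcp_pos: [0.6332, -0.0477, 0.2041]
eef_rot: [0.872, 0.382, -0.254, 0.17]
wrist_force: [0.1, 0.7, -1.3]
grip_width: 0.013
```

```bash
python3 snap.py wrist w5 scene s5 side d5
```

```text
6.1 [ 0.0499  0.7373  1.2129 -0.4945  1.5825  0.8883] [ 0.6332 -0.0477  0.2041] [ 0.872   0.3823 -0.2539  0.1701] [ 0.1131  0.7452 -1.2822] 0.013016948428766701
```

View pics/w5.png

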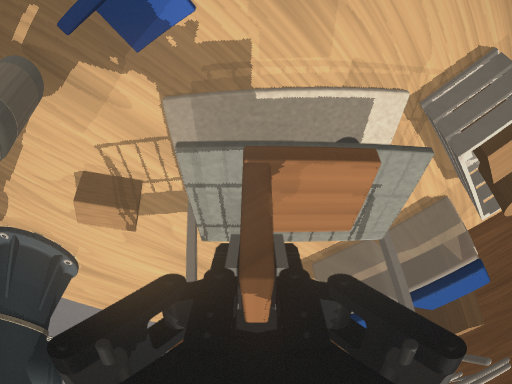

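View pics/d5.png

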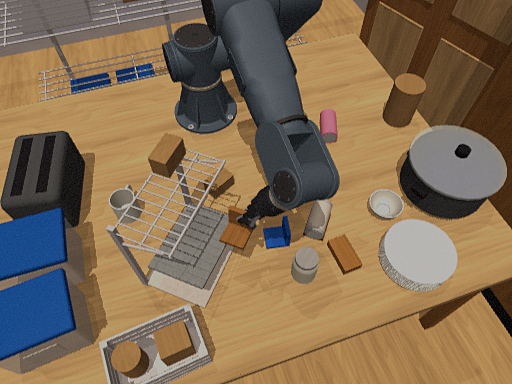

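View pics/s5.png

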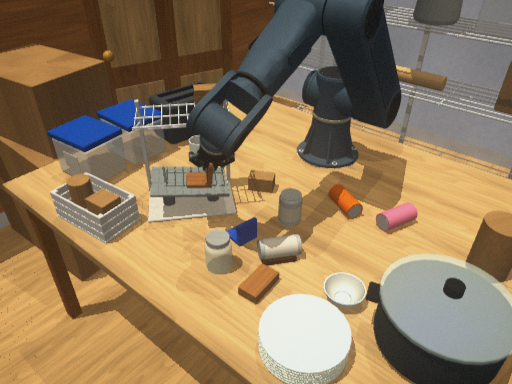

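The wrist view shows the tray's front edge running from (178,144) on the downhill side to (432,150) on the uphill side, with the bookend held square in front of it. I'll refine the corners.

```bash
python3 - <<'E'
import cv2
a=cv2.imread("pics/w5.png")
for i,(x,y) in enumerate([(160,125),(400,130),(180,210),(355,205)]):
    c=cv2.resize(a[y:y+50,x:x+60],None,fx=6,fy=6,interpolation=cv2.INTER_CUBIC)
    if i==0: o=[c]
    else:o.append(c)
import numpy as np
cv2.imwrite("pics/c7.png",np.vstack([np.hstack(o[:2]),np.hstack(o[2:])]))
E
```

```text
(no output)
```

View pics/c7.png

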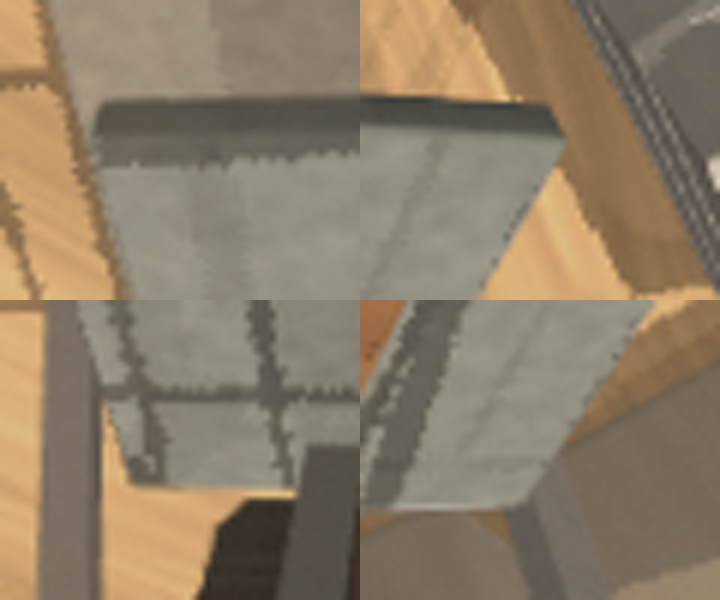

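```bash
cat > fit2.py <<'E'
import numpy as np
def fit(W,L):
    W=np.array(W);L=np.array(L)
    a=W-W.mean(0);b=L-L.mean(0);th=np.arctan2((b[:,0]*a[:,1]-b[:,1]*a[:,0]).sum(),(a*b).sum())
    Rm=np.array([[np.cos(th),-np.sin(th)],[np.sin(th),np.cos(th)]]);t=W.mean(0)-Rm@L.mean(0)
    return th,t,(W-(L@Rm.T+t))*1e3
E
python3 - <<'E'
from h import *
from fit2 import fit
import pickle
m=pickle.load(open("pics/w5.pkl","rb"))
P=[((175.8,147.4),-.085,-.125),((433.4,152.6),-.085,.125),((201.3,240.4),.085,-.125),((382.1,239.3),.085,.125)]
for dz in (-.004,0,.004):
    W=[];L=[]
    for uv,x,y in P:
        W.append(plane(m,uv,.095+dz+y*np.sin(np.radians(6)),True)[:2]);L.append([x,y*np.cos(np.radians(6))])
    th,t,e=fit(W,L);print(dz,"lift x yaw",np.degrees(th),"y",np.degrees(th)+90,t,"\n",e)
# bookend held: base free edge bottom corners? use TCP-relative
S=pickle.load(open("pics/s5.pkl","rb"))
E
```

```text
-0.004 lift x yaw -131.01808263552016 y -41.01808263552016 [ 0.6022 -0.1821] 
 [[ 0.1978  0.8863]
 [ 0.1636  1.7632]
 [-1.0013  1.1414]
 [ 0.64   -3.7909]]
0 lift x yaw -130.88928295060362 y -40.889282950603615 [ 0.6047 -0.1766] 
 [[ 1.2508 -2.4931]
 [-3.03    2.0451]
 [ 2.0389  0.5958]
 [-0.2597 -0.1478]]
0.004 lift x yaw -130.75446443367608 y -40.75446443367608 [ 0.6071 -0.1711] 
 [[ 2.3189 -5.8678]
 [-6.2245  2.3112]
 [ 5.0801  0.0661]
 [-1.1745  3.4905]]
```

```bash
sed -i 's/^TO=.*/TO=np.array([.603,-.178,.095]);TYAW=-40.9/' h.py; python3 - <<'E'
from h import *
from bench import get_obs
o=get_obs();p=o["tcp_pos"];R0=R.from_quat(o["eef_rot"]);BT=np.array([.0017,-.030,.0422])
a,tR=bookend_tcp(-.075,-.027,.018,BT=BT);b,_=bookend_tcp(-.012,-.027,.013,BT=BT);print(a,b)
plan(p,R0,a,tR,5,0);plan(a,tR,b,tR,4,0)
E
```

```text
[ 0.6034 -0.0814  0.1489] [ 0.5625 -0.1293  0.1439]
[{"tx": -0.02, "ty": -0.02, "tz": 0.24, "rx": 0.0, "ry": 0.0, "rz": 0.0, "hand": 0}, {"tx": -0.02, "ty": -0.02, "tz": 0.24, "rx": 0.0, "ry": 0.01, "rz": 0.01, "hand": 0}, {"tx": -0.01, "ty": -0.02, "tz": 0.23, "rx": 0.0, "ry": 0.0, "rz": 0.0, "hand": 0}, {"tx": -0.02, "ty": -0.02, "tz": 0.24, "rx": 0.01, "ry": 0.0, "rz": 0.01, "hand": 0}, {"tx": -0.02, "ty": -0.02, "tz": 0.24, "rx": 0.0, "ry": 0.01, "rz": 0.0, "hand": 0}]
end [ 0.6035 -0.0813  0.1489] [ 0.8728  0.3817 -0.2523  0.1698]
[{"tx": -0.2, "ty": 0.0, "tz": 0.17, "rx": 0.0, "ry": 0.0, "rz": 0.0, "hand": 0}, {"tx": -0.21, "ty": 0.0, "tz": 0.17, "rx": 0.0, "ry": 0.0, "rz": 0.0, "hand": 0}, {"tx": -0.2, "ty": 0.0, "tz": 0.16, "rx": 0.0, "ry": 0.0, "rz": 0.0, "hand": 0}, {"tx": -0.2, "ty": 0.0, "tz": 0.17, "rx": 0.0, "ry": 0.0, "rz": 0.0, "hand": 0}]
end [ 0.5626 -0.1292  0.1439] [ 0.8728  0.3814 -0.2524  0.1702]
```

Call:
carry_out(
  steps=[
    {"tx":-0.02,"ty":-0.02,"tz":0.24,"rx":0,"ry":0,"rz":0,"hand":0},
    {"tx":-0.02,"ty":-0.02,"tz":0.24,"rx":0,"ry":0.01,"rz":0.01,"hand":0},
    {"tx":-0.01,"ty":-0.02,"tz":0.23,"rx":0,"ry":0,"rz":0,"hand":0},
    {"tx":-0.02,"ty":-0.02,"tz":0.24,"rx":0.01,"ry":0,"rz":0.01,"hand":0},
    {"tx":-0.02,"ty":-0.02,"tz":0.24,"rx":0,"ry":0.01,"rz":0,"hand":0},
  ],
)

```text
time_s: 6.88
tcp_pos: [0.6032, -0.0829, 0.148]
eef_rot: [0.873, 0.381, -0.252, 0.17]
wrist_force: [0.3, 0.4, -2.1]
grip_width: 0.0134
```

Call:
carry_out(
  steps=[
    {"tx":-0.2,"ty":0,"tz":0.17,"rx":0,"ry":0,"rz":0,"hand":0},
    {"tx":-0.21,"ty":0,"tz":0.17,"rx":0,"ry":0,"rz":0,"hand":0},
    {"tx":-0.2,"ty":0,"tz":0.16,"rx":0,"ry":0,"rz":0,"hand":0},
    {"tx":-0.2,"ty":0,"tz":0.17,"rx":0,"ry":0,"rz":0,"hand":0},
    {"tx":0,"ty":0,"tz":0,"rx":0,"ry":0,"rz":0,"hand":0},
  ],
)

```text
time_s: 7.5
tcp_pos: [0.5622, -0.131, 0.1439]
eef_rot: [0.873, 0.381, -0.252, 0.17]
wrist_force: [0.3, -0.2, -3.1]
grip_width: 0.0134
```

```bash
python3 snap.py wrist w6 scene s6 side d6; python3 - <<'E'
import cv2,numpy as np
s=cv2.imread("pics/s6.png")[85:225,130:270];d=cv2.imread("pics/d6.png")[140:300,130:270]
cv2.imwrite("pics/c8.png",np.hstack([cv2.resize(s,(400,400),interpolation=3),cv2.resize(d,(350,400),interpolation=3)]))
E
```

```text
7.5 [-0.0747  0.6734  1.4943 -0.552   1.3376  0.9056] [ 0.5622 -0.131   0.1439] [ 0.8734  0.3805 -0.2524  0.1696] [ 0.3164 -0.2032 -3.1028] 0.013441770727569234
```

View pics/w6.png

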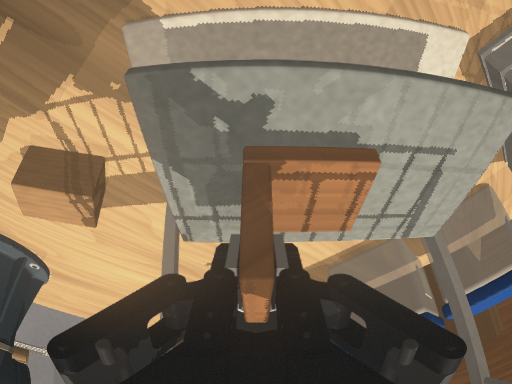

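View pics/c8.png

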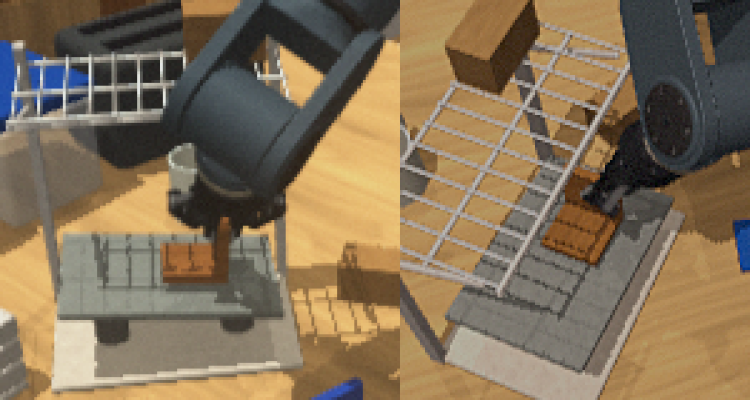

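Call:
carry_out(
  steps=[
    {"tx":0.04,"ty":-0.007,"tz":0.054,"rx":0,"ry":0,"rz":0,"hand":0},
    {"tx":0.04,"ty":-0.007,"tz":0.054,"rx":0,"ry":0,"rz":0,"hand":0},
    {"tx":0,"ty":0,"tz":0,"rx":0,"ry":0,"rz":0,"hand":0},
  ],
)

```text
time_s: 8.02
tcp_pos: [0.5629, -0.1298, 0.1351]
eef_rot: [0.873, 0.381, -0.253, 0.17]
wrist_force: [0.4, 0.4, -1.8]
grip_width: 0.0133
```

Call:
carry_out(
  steps=[
    {"tx":0.04,"ty":-0.007,"tz":0.054,"rx":0,"ry":0,"rz":0,"hand":0},
    {"tx":0,"ty":0,"tz":0,"rx":0,"ry":0,"rz":0,"hand":0},
  ],
)

```text
time_s: 8.28
tcp_pos: [0.563, -0.1298, 0.1313]
eef_rot: [0.873, 0.381, -0.252, 0.17]
wrist_force: [0.5, 0.4, -2.1]
grip_width: 0.0135
```

Call:
carry_out(
  steps=[
    {"tx":0.04,"ty":-0.007,"tz":0.054,"rx":0,"ry":0,"rz":0,"hand":0},
    {"tx":0,"ty":0,"tz":0,"rx":0,"ry":0,"rz":0,"hand":0},
  ],
)

```text
time_s: 8.52
tcp_pos: [0.5632, -0.1298, 0.1274]
eef_rot: [0.873, 0.381, -0.252, 0.17]
wrist_force: [-0.1, 0.9, -1.1]
grip_width: 0.013
```

Call:
carry_out(
  steps=[
    {"tx":0.02,"ty":-0.003,"tz":0.027,"rx":0,"ry":0,"rz":0,"hand":0},
    {"tx":0,"ty":0,"tz":0,"rx":0,"ry":0,"rz":0,"hand":0},
  ],
)

```text
time_s: 8.78
tcp_pos: [0.5633, -0.1298, 0.1255]
eef_rot: [0.873, 0.381, -0.252, 0.17]
wrist_force: [-0.7, -0.6, -1.2]
grip_width: 0.0134
```

Call:
carry_out(
  steps=[
    {"tx":0.02,"ty":-0.003,"tz":0.027,"rx":0,"ry":0,"rz":0,"hand":0},
    {"tx":0,"ty":0,"tz":0,"rx":0,"ry":0,"rz":0,"hand":0},
  ],
)

```text
time_s: 9.02
tcp_pos: [0.5633, -0.1298, 0.1235]
eef_rot: [0.873, 0.381, -0.252, 0.17]
wrist_force: [-1.8, 0.1, 0.5]
grip_width: 0.0136
```

```bash
python3 snap.py wrist w7
```

```text
9.025 [-0.0725  0.7023  1.5001 -0.5564  1.3085  0.9252] [ 0.5633 -0.1298  0.1235] [ 0.8731  0.381  -0.2523  0.1698] [-1.8194  0.0518  0.4835] 0.01359740701277664
```

View pics/w7.png

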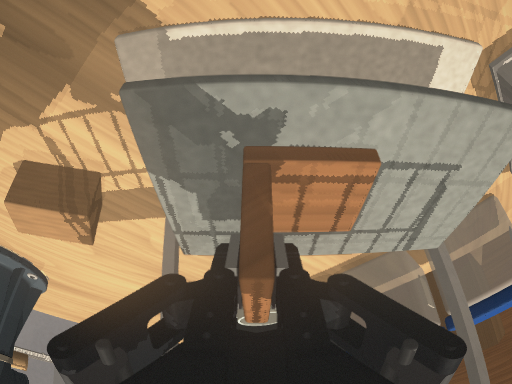

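Call:
carry_out(
  steps=[
    {"tx":0,"ty":0,"tz":0,"rx":0,"ry":0,"rz":0,"hand":25},
    {"tx":0,"ty":0,"tz":0,"rx":0,"ry":0,"rz":0,"hand":45},
    {"tx":0,"ty":0,"tz":0,"rx":0,"ry":0,"rz":0,"hand":45},
    {"tx":0,"ty":0,"tz":0,"rx":0,"ry":0,"rz":0,"hand":45},
  ],
)

```text
time_s: 9.57
tcp_pos: [0.5634, -0.1297, 0.1235]
eef_rot: [0.873, 0.381, -0.252, 0.17]
wrist_force: [0.1, -0.4, -0.1]
grip_width: 0.0445
```

```bash
python3 snap.py wrist w8
```

```text
9.575 [-0.0725  0.7021  1.5001 -0.5563  1.3085  0.9251] [ 0.5634 -0.1297  0.1235] [ 0.8731  0.381  -0.2522  0.1698] [ 0.0928 -0.3866 -0.0606] 0.04448696357726084
```

View pics/w8.png

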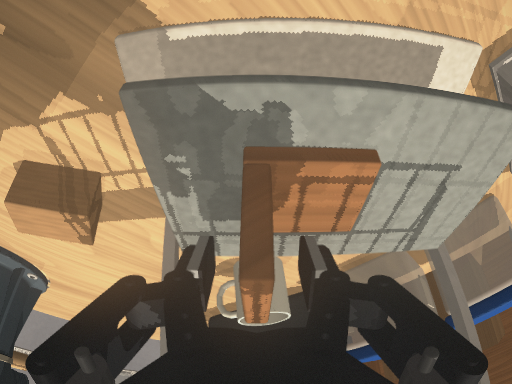

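Call:
carry_out(
  steps=[
    {"tx":0,"ty":0,"tz":-0.5,"rx":0,"ry":0,"rz":0,"hand":45},
    {"tx":0,"ty":0,"tz":-0.8,"rx":0,"ry":0,"rz":0,"hand":45},
    {"tx":0.1,"ty":0,"tz":-0.8,"rx":0,"ry":0,"rz":0,"hand":60},
    {"tx":0.3,"ty":0,"tz":-0.4,"rx":0,"ry":0,"rz":0,"hand":80},
    {"tx":0,"ty":0,"tz":0,"rx":0,"ry":0,"rz":0,"hand":80},
  ],
)

```text
time_s: 10.25
tcp_pos: [0.6249, -0.0413, 0.2325]
eef_rot: [0.873, 0.382, -0.251, 0.17]
wrist_force: [-0.8, -0.5, -1.5]
grip_width: 0.08
```

```bash
python3 snap.py wrist w9; python3 - <<'E'
import cv2
a=cv2.imread("pics/w9.png")
cv2.imwrite("pics/c9.png",cv2.resize(a[60:260,120:420],None,fx=2.6,fy=2.6,interpolation=3))
E
```

```text
10.25 [ 0.0589  0.6939  1.2176 -0.4898  1.616   0.8804] [ 0.6249 -0.0413  0.2325] [ 0.873   0.3817 -0.2513  0.1702] [-0.8105 -0.5297 -1.5429] 0.08000708811924491
```

View pics/c9.png

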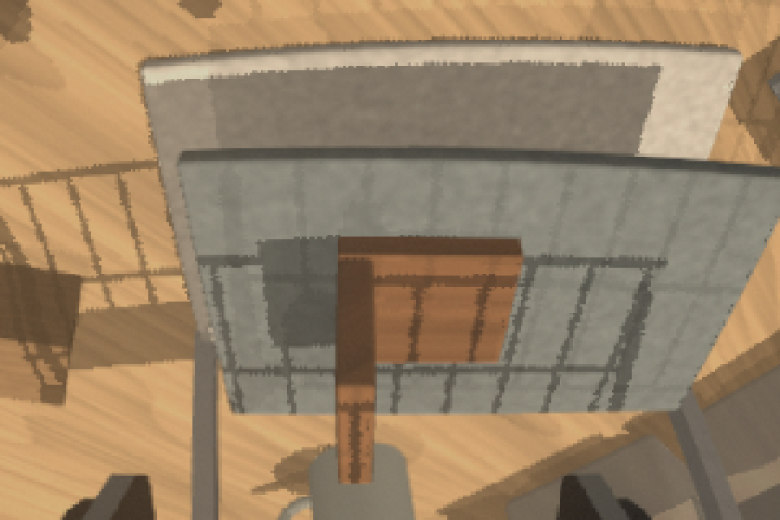

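```bash
cat > tf.py <<'E'
from h import *
def trayhit(m,uv,h,sink,fish=True):
    X,Y,Z=trayaxes();o,d=ray(m,uv,fish);C=TO-[0,0,sink]
    t=((C-o)@Z+h)/(d@Z);q=o+d*t-C;return np.array([q@X,q@Y])*1e3
E
python3 - <<'E'
from tf import *
import pickle
m=pickle.load(open("pics/w9.pkl","rb"));c=lambda u,v:(u/2.6+120-.3,v/2.6+60-.3)
for sink in (.007,):
    for n,uv,h in [("base F free bottom",(521,239),0),("board F bottom",(338,238),0),("base F free top",(521,255),.012),("base B free top",(500,361),.012),
     ("board top B inner",(374,482),.075),("board top B outer",(337,482),.075),
     ("tray FR",(180,163),0),("tray BR",(234,412),0),("tray BL",(684,410),0)]:
        print(n,trayhit(m,c(*uv),h,sink))
E
```

```text
base F free bottom [-46.3084   9.9621]
board F bottom [-45.9644 -64.3143]
base F free top [-49.048    7.7254]
base B free top [19.8611  9.314 ]
board top B inner [ 18.2632 -49.8246]
board top B outer [ 18.2338 -64.8981]
tray FR [ -85.7472 -122.3851]
tray BR [  80.4377 -121.8002]
tray BL [ 82.1452 128.1526]
```

```bash
python3 - <<'E'
from h import *
from bench import get_obs
o=get_obs();p=o["tcp_pos"];R0=R.from_quat(o["eef_rot"])
plan(p,R0,[.643,.19,.25],toolR(50.5,0),14,80)
E
```

```text
[{"tx": 0.16, "ty": -0.16, "tz": -0.16, "rx": -0.21, "ry": 0.28, "rz": -0.8, "hand": 80}, {"tx": 0.19, "ty": -0.14, "tz": -0.16, "rx": -0.21, "ry": 0.29, "rz": -0.81, "hand": 80}, {"tx": 0.2, "ty": -0.11, "tz": -0.15, "rx": -0.21, "ry": 0.28, "rz": -0.8, "hand": 80}, {"tx": 0.22, "ty": -0.08, "tz": -0.15, "rx": -0.21, "ry": 0.29, "rz": -0.8, "hand": 80}, {"tx": 0.23, "ty": -0.05, "tz": -0.14, "rx": -0.2, "ry": 0.28, "rz": -0.81, "hand": 80}, {"tx": 0.25, "ty": -0.02, "tz": -0.13, "rx": -0.21, "ry": 0.29, "rz": -0.8, "hand": 80}, {"tx": 0.25, "ty": 0.01, "tz": -0.12, "rx": -0.21, "ry": 0.28, "rz": -0.81, "hand": 80}, {"tx": 0.25, "ty": 0.04, "tz": -0.12, "rx": -0.21, "ry": 0.29, "rz": -0.8, "hand": 80}]
[{"tx": 0.25, "ty": 0.07, "tz": -0.1, "rx": -0.21, "ry": 0.28, "rz": -0.8, "hand": 80}, {"tx": 0.24, "ty": 0.1, "tz": -0.08, "rx": -0.21, "ry": 0.28, "rz": -0.81, "hand": 80}, {"tx": 0.24, "ty": 0.14, "tz": -0.08, "rx": -0.21, "ry": 0.29, "rz": -0.8, "hand": 80}, {"tx": 0.22, "ty": 0.15, "tz": -0.06, "rx": -0.21, "ry": 0.28, "rz": -0.81, "hand": 80}, {"tx": 0.2, "ty": 0.19, "tz": -0.05, "rx": -0.21, "ry": 0.29, "rz": -0.8, "hand": 80}, {"tx": 0.18, "ty": 0.21, "tz": -0.03, "rx": -0.2, "ry": 0.28, "rz": -0.8, "hand": 80}]
end [0.6431 0.1902 0.2498] [ 0.3381  0.9411 -0.0004  0.0001]
```

Call:
carry_out(
  steps=[
    {"tx":0.16,"ty":-0.16,"tz":-0.16,"rx":-0.21,"ry":0.28,"rz":-0.8,"hand":80},
    {"tx":0.19,"ty":-0.14,"tz":-0.16,"rx":-0.21,"ry":0.29,"rz":-0.81,"hand":80},
    {"tx":0.2,"ty":-0.11,"tz":-0.15,"rx":-0.21,"ry":0.28,"rz":-0.8,"hand":80},
    {"tx":0.22,"ty":-0.08,"tz":-0.15,"rx":-0.21,"ry":0.29,"rz":-0.8,"hand":80},
    {"tx":0.23,"ty":-0.05,"tz":-0.14,"rx":-0.2,"ry":0.28,"rz":-0.81,"hand":80},
    {"tx":0.25,"ty":-0.02,"tz":-0.13,"rx":-0.21,"ry":0.29,"rz":-0.8,"hand":80},
    {"tx":0.25,"ty":0.01,"tz":-0.12,"rx":-0.21,"ry":0.28,"rz":-0.81,"hand":80},
    {"tx":0.25,"ty":0.04,"tz":-0.12,"rx":-0.21,"ry":0.29,"rz":-0.8,"hand":80},
  ],
)

```text
time_s: 11.3
tcp_pos: [0.6344, 0.0897, 0.242]
eef_rot: [0.624, 0.768, -0.12, 0.08]
wrist_force: [-0.1, -0.2, -0.3]
grip_width: 0.0799
```

Call:
carry_out(
  steps=[
    {"tx":0.25,"ty":0.07,"tz":-0.1,"rx":-0.21,"ry":0.28,"rz":-0.8,"hand":80},
    {"tx":0.24,"ty":0.1,"tz":-0.08,"rx":-0.21,"ry":0.28,"rz":-0.81,"hand":80},
    {"tx":0.24,"ty":0.14,"tz":-0.08,"rx":-0.21,"ry":0.29,"rz":-0.8,"hand":80},
    {"tx":0.22,"ty":0.15,"tz":-0.06,"rx":-0.21,"ry":0.28,"rz":-0.81,"hand":80},
    {"tx":0.2,"ty":0.19,"tz":-0.05,"rx":-0.21,"ry":0.29,"rz":-0.8,"hand":80},
    {"tx":0.18,"ty":0.21,"tz":-0.03,"rx":-0.2,"ry":0.28,"rz":-0.8,"hand":80},
    {"tx":0,"ty":0,"tz":0,"rx":0,"ry":0,"rz":0,"hand":80},
    {"tx":0,"ty":0,"tz":0,"rx":0,"ry":0,"rz":0,"hand":80},
  ],
)

```text
time_s: 12.3
tcp_pos: [0.643, 0.1888, 0.2497]
eef_rot: [0.34, 0.94, -0.001, 0.0]
wrist_force: [-0.1, 0.4, 0.0]
grip_width: 0.0798
```

```bash
python3 snap.py wrist w10
```

```text
12.3 [ 0.217   0.5586  1.2855 -0.002   1.2986 -0.6594] [0.643  0.1888 0.2497] [ 0.34    0.9404 -0.0011  0.    ] [-0.1419  0.4361  0.0313] 0.0797778709591905
```

View pics/w10.png

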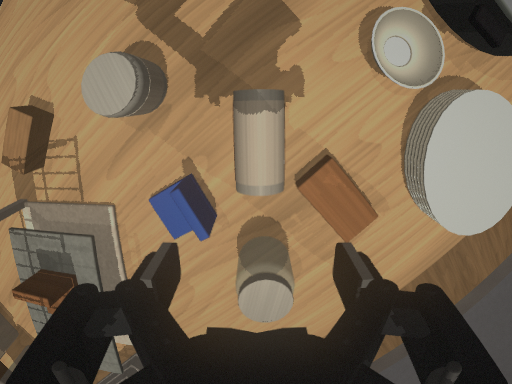

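The tin lies at columns 233-285, rows 90-195, lengthwise in the image, with the jar beyond it at (266,295) and nothing beside it.

```bash
python3 - <<'E'
import cv2
a=cv2.imread("pics/w10.png")
cv2.imwrite("pics/c10.png",cv2.resize(a[75:215,215:305],None,fx=4.2,fy=4.2,interpolation=3))
E
```

```text
(no output)
```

View pics/c10.png

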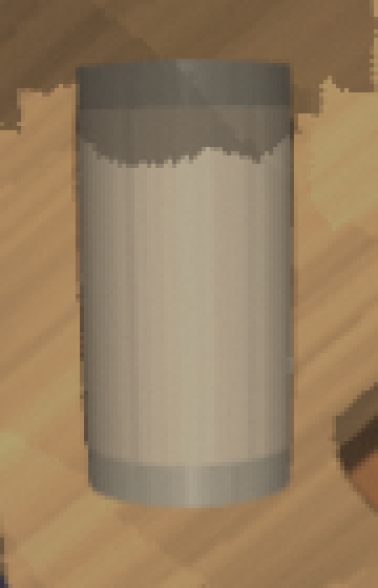

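```bash
python3 - <<'E'
from h import *
import pickle
m=pickle.load(open("pics/w10.pkl","rb"));c=lambda u,v:(u/4.2+215-.4,v/4.2+75-.4)
q=lambda u,v,z:plane(m,c(u,v),z,True)[:2]
n=(q(77,100,.039)+q(292,100,.039))/2;f=(q(87,450,.039)+q(291,450,.039))/2
print("widths",np.linalg.norm(q(77,100,.039)-q(292,100,.039)),np.linalg.norm(q(87,450,.039)-q(291,450,.039)))
d=(f-n)/np.linalg.norm(f-n);print("axis yaw",np.degrees(np.arctan2(d[1],d[0])))
e1=q(185,60,.066);e2=q(192,507,.066);print("ends",e1,e2,(e2-e1)@d)
e1b=q(185,60,.03)
t=((e1-n)@d+(e2-n)@d)/2;print("center",n+d*t, "alt e1",(e1b-n)@d,(e1-n)@d)
E
```

```text
widths 0.05975527974880883 0.05962470232156339
axis yaw -38.91203010746106
ends [0.5727 0.2497] [0.666  0.1749] 0.11959390052444113
center [0.6192 0.2121] alt e1 -0.011510671641586355 -0.00955437999279002
```

```bash
python3 - <<'E'
from h import *
from bench import get_obs
o=get_obs();p=o["tcp_pos"];R0=R.from_quat(o["eef_rot"])
d=np.array([np.cos(np.radians(-38.9)),np.sin(np.radians(-38.9)),0])
g=np.array([.6192,.2121,.042])-.022*d;Rt=toolR(51.1,30);z=Rt.as_matrix()[:,2];tcp=g+.0187*z;print(tcp,z)
plan(p,R0,tcp-.09*z,Rt,5,76);plan(tcp-.09*z,Rt,tcp,Rt,4,76)
E
```

```text
[0.6094 0.22   0.0258] [ 0.3891 -0.314  -0.866 ]
[{"tx": 0.3, "ty": 0.01, "tz": 0.49, "rx": -0.01, "ry": -0.75, "rz": -0.02, "hand": 76}, {"tx": 0.35, "ty": 0.0, "tz": 0.45, "rx": -0.01, "ry": -0.75, "rz": -0.02, "hand": 76}, {"tx": 0.4, "ty": 0.01, "tz": 0.41, "rx": 0.0, "ry": -0.75, "rz": -0.02, "hand": 76}, {"tx": 0.44, "ty": 0.01, "tz": 0.37, "rx": -0.01, "ry": -0.75, "rz": -0.02, "hand": 76}, {"tx": 0.47, "ty": 0.01, "tz": 0.32, "rx": -0.01, "ry": -0.74, "rz": -0.02, "hand": 76}]
end [0.5745 0.2482 0.104 ] [ 0.3215  0.9109 -0.0861  0.2438]
[{"tx": 0.0, "ty": 0.0, "tz": 0.38, "rx": 0.0, "ry": 0.0, "rz": 0.0, "hand": 76}, {"tx": 0.0, "ty": 0.0, "tz": 0.37, "rx": 0.0, "ry": 0.0, "rz": 0.0, "hand": 76}, {"tx": 0.0, "ty": 0.0, "tz": 0.37, "rx": 0.0, "ry": 0.0, "rz": 0.0, "hand": 76}, {"tx": 0.0, "ty": 0.0, "tz": 0.38, "rx": 0.0, "ry": 0.0, "rz": 0.0, "hand": 76}]
end [0.6094 0.22   0.0258] [ 0.3216  0.9108 -0.0862  0.244 ]
```

Call:
carry_out(
  steps=[
    {"tx":0.3,"ty":0.01,"tz":0.49,"rx":-0.01,"ry":-0.75,"rz":-0.02,"hand":76},
    {"tx":0.35,"ty":0,"tz":0.45,"rx":-0.01,"ry":-0.75,"rz":-0.02,"hand":76},
    {"tx":0.4,"ty":0.01,"tz":0.41,"rx":0,"ry":-0.75,"rz":-0.02,"hand":76},
    {"tx":0.44,"ty":0.01,"tz":0.37,"rx":-0.01,"ry":-0.75,"rz":-0.02,"hand":76},
    {"tx":0.47,"ty":0.01,"tz":0.32,"rx":-0.01,"ry":-0.74,"rz":-0.02,"hand":76},
    {"tx":0,"ty":0,"tz":0,"rx":0,"ry":0,"rz":0,"hand":76},
    {"tx":0,"ty":0,"tz":0,"rx":0,"ry":0,"rz":0,"hand":76},
  ],
)

```text
time_s: 13.22
tcp_pos: [0.5754, 0.249, 0.1052]
eef_rot: [0.321, 0.911, -0.085, 0.244]
wrist_force: [0.2, 0.5, -0.3]
grip_width: 0.0758
```

```bash
python3 snap.py wrist w11; python3 - <<'E'
from h import *
from bench import get_obs
o=get_obs();plan(o["tcp_pos"],R.from_quat(o["eef_rot"]),[.6094,.22,.0258],toolR(51.1,30),4,76)
E
```

```text
13.225 [ 0.5313  0.6068  1.7006 -0.7286  0.7745  0.1547] [0.5754 0.249  0.1052] [ 0.3208  0.9113 -0.0847  0.2439] [ 0.2451  0.5347 -0.2807] 0.07584316989299295
[{"tx": 0.01, "ty": -0.01, "tz": 0.38, "rx": 0.01, "ry": 0.0, "rz": 0.0, "hand": 76}, {"tx": 0.0, "ty": 0.0, "tz": 0.38, "rx": 0.0, "ry": 0.0, "rz": 0.0, "hand": 76}, {"tx": 0.01, "ty": -0.01, "tz": 0.38, "rx": 0.01, "ry": -0.01, "rz": 0.0, "hand": 76}, {"tx": 0.01, "ty": 0.0, "tz": 0.38, "rx": 0.01, "ry": 0.0, "rz": 0.0, "hand": 76}]
end [0.6094 0.2204 0.0257] [ 0.3216  0.9108 -0.0866  0.2441]
```

View pics/w11.png

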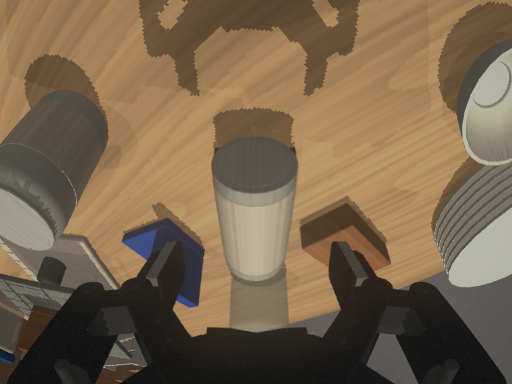

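Call:
carry_out(
  steps=[
    {"tx":0.01,"ty":-0.01,"tz":0.38,"rx":0.01,"ry":0,"rz":0,"hand":76},
    {"tx":0,"ty":0,"tz":0.38,"rx":0,"ry":0,"rz":0,"hand":76},
    {"tx":0.01,"ty":-0.01,"tz":0.38,"rx":0.01,"ry":0,"rz":0,"hand":76},
    {"tx":0.01,"ty":0,"tz":0.38,"rx":0,"ry":0,"rz":0,"hand":76},
    {"tx":0,"ty":0,"tz":0,"rx":0,"ry":0,"rz":0,"hand":76},
  ],
)

```text
time_s: 13.9
tcp_pos: [0.6079, 0.2188, 0.022]
eef_rot: [0.321, 0.911, -0.088, 0.242]
wrist_force: [1.1, 0.1, -0.8]
grip_width: 0.0759
```

```bash
python3 snap.py wrist w12
```

```text
13.9 [ 0.4598  0.7598  1.6788 -0.8426  0.6533  0.2388] [0.6079 0.2188 0.022 ] [ 0.3213  0.9113 -0.0878  0.2422] [ 1.0772  0.1357 -0.8424] 0.07586971308633786
```

View pics/w12.png

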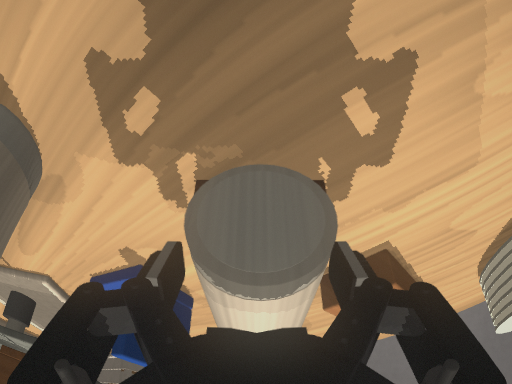

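Call:
carry_out(
  steps=[
    {"tx":-0.04,"ty":0,"tz":-0.07,"rx":0,"ry":0,"rz":0,"hand":76},
    {"tx":0,"ty":0,"tz":0,"rx":0,"ry":0,"rz":0,"hand":66},
    {"tx":0,"ty":0,"tz":0,"rx":0,"ry":0,"rz":0,"hand":50},
    {"tx":0,"ty":0,"tz":0,"rx":0,"ry":0,"rz":0,"hand":30},
    {"tx":0,"ty":0,"tz":0,"rx":0,"ry":0,"rz":0,"hand":30},
    {"tx":0,"ty":0,"tz":0,"rx":0,"ry":0,"rz":0,"hand":30},
  ],
)

```text
time_s: 14.7
tcp_pos: [0.6085, 0.2212, 0.0307]
eef_rot: [0.321, 0.911, -0.086, 0.244]
wrist_force: [-5.2, 0.6, 10.3]
grip_width: 0.0579
```

```bash
python3 snap.py wrist w13
```

```text
14.7 [ 0.4631  0.7457  1.6782 -0.8342  0.6603  0.2287] [0.6085 0.2212 0.0307] [ 0.3208  0.9111 -0.0859  0.2442] [-5.1503  0.5986 10.2917] 0.05787905840561224
```

View pics/w13.png

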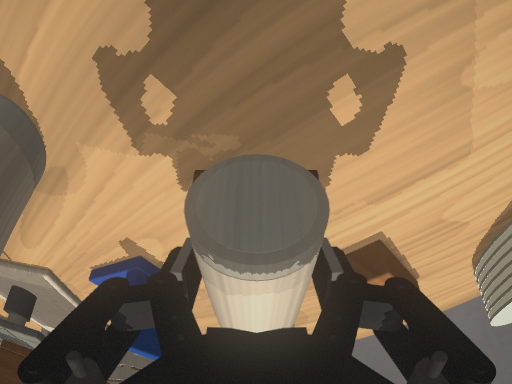

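Call:
carry_out(
  steps=[
    {"tx":-0.08,"ty":0,"tz":-0.14,"rx":0,"ry":0,"rz":0,"hand":30},
    {"tx":-0.17,"ty":0,"tz":-0.29,"rx":0,"ry":0,"rz":0,"hand":30},
    {"tx":-0.33,"ty":0,"tz":-0.58,"rx":0,"ry":0,"rz":0,"hand":30},
    {"tx":-0.42,"ty":0,"tz":-0.72,"rx":0,"ry":0,"rz":0,"hand":30},
    {"tx":-0.5,"ty":0,"tz":-0.86,"rx":0,"ry":0,"rz":0,"hand":30},
    {"tx":0,"ty":0,"tz":0,"rx":0,"ry":0,"rz":0,"hand":30},
    {"tx":0,"ty":0,"tz":0,"rx":0,"ry":0,"rz":0,"hand":30},
  ],
)

```text
time_s: 15.62
tcp_pos: [0.6079, 0.2203, 0.2078]
eef_rot: [0.321, 0.911, -0.087, 0.243]
wrist_force: [-0.6, -0.2, -3.4]
grip_width: 0.0577
```

```bash
python3 snap.py wrist w14 side d14 scene s14;python3 - <<'E'
import cv2,numpy as np
s=cv2.imread("pics/s14.png")[100:260,190:350];d=cv2.imread("pics/d14.png")[130:290,220:380]
cv2.imwrite("pics/c14.png",np.hstack([cv2.resize(s,(400,400),interpolation=3),cv2.resize(d,(400,400),interpolation=3)]))
E
```

```text
15.625 [ 0.4618  0.4857  1.6031 -0.6083  0.9165 -0.0876] [0.6079 0.2203 0.2078] [ 0.3208  0.9114 -0.0869  0.2427] [-0.5689 -0.1761 -3.4213] 0.05767126117852421
```

View pics/w14.png

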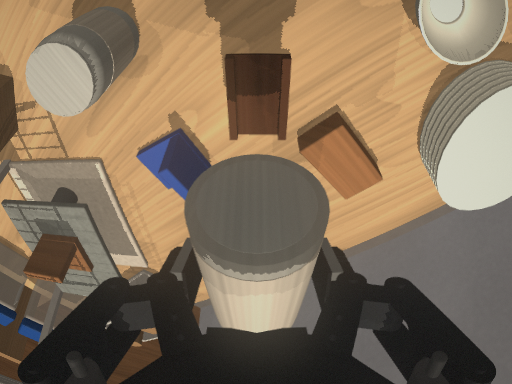

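View pics/c14.png

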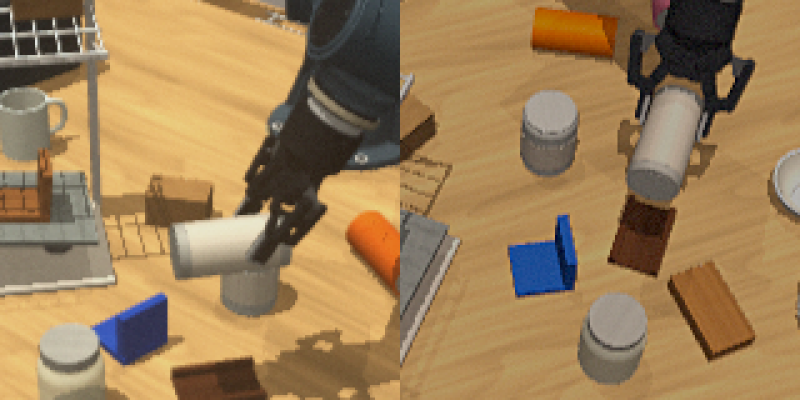

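The wrist view shows the tin held firmly, with its end disc still at columns 185-329 as before the lift, the cradle empty and the bookend standing on the tray. Next, the tin's placing poses.

```bash
cat >> tf.py <<'E'
# grasp record
_pg=np.array([.6085,.2212,.0307]);_Rg=R.from_quat([.3208,.9111,-.0859,.2442])
_a=np.radians(-38.9);_d=np.array([np.cos(_a),np.sin(_a),0]);_y=np.array([-_d[1],_d[0],0])
_Bt=np.c_[_d,_y,[0,0,1]];_ct=np.array([.6192,.2121,.036])
def tin_tcp(x,y,h,sink):
    X,Y,Z=trayaxes();B=np.c_[X,Y,Z];M=B@_Bt.T
    c=TO-[0,0,sink]+B@np.array([x,y,h])
    return c+M@(_pg-_ct), R.from_matrix(M)*_Rg
def tin_where(p,Rn,sink):
    """tin centre in tray frame given tool"""
    X,Y,Z=trayaxes();B=np.c_[X,Y,Z];c=p+(Rn*_Rg.inv()).apply(_ct-_pg)
    ax=(Rn*_Rg.inv()).apply(_d)
    return B.T@(c-(TO-[0,0,sink]))*1e3, np.degrees([ax@Y,ax@Z])
E
python3 - <<'E'
from tf import *
from bench import get_obs
o=get_obs();p=o["tcp_pos"];R0=R.from_quat(o["eef_rot"])
print(_pg-_ct if 0 else tin_tcp(-.014,.033,.03,.0206))
a,tR=tin_tcp(-.115,.041,.09,.007);print(a)
plan(p,R0,p+[0,0,.04],R0,2,30)
plan(p+[0,0,.04],R0,a,tR,16,30)
import pickle
m=pickle.load(open("pics/w10.pkl","rb"));print("jar",plane(m,(266,298),.11,True))
E
```

```text
(array([ 0.6445, -0.1768,  0.1025]), Rotation.from_matrix(array([[ 0.6053,  0.7529, -0.2582],
                            [ 0.6213, -0.6497, -0.438 ],
                            [-0.4975,  0.1047, -0.8611]])))
[ 0.7119 -0.1016  0.1766]
[{"tx": -0.17, "ty": 0.0, "tz": -0.29, "rx": 0.0, "ry": 0.0, "rz": 0.0, "hand": 30}, {"tx": -0.16, "ty": 0.0, "tz": -0.29, "rx": 0.0, "ry": 0.0, "rz": 0.0, "hand": 30}]
end [0.6079 0.2204 0.2469] [ 0.3206  0.9115 -0.0875  0.2423]
[{"tx": -0.22, "ty": -0.19, "tz": 0.21, "rx": 0.33, "ry": -0.04, "rz": 0.64, "hand": 30}, {"tx": -0.23, "ty": -0.17, "tz": 0.22, "rx": 0.32, "ry": -0.03, "rz": 0.64, "hand": 30}, {"tx": -0.25, "ty": -0.13, "tz": 0.23, "rx": 0.33, "ry": -0.04, "rz": 0.64, "hand": 30}, {"tx": -0.25, "ty": -0.1, "tz": 0.23, "rx": 0.32, "ry": -0.04, "rz": 0.64, "hand": 30}, {"tx": -0.26, "ty": -0.06, "tz": 0.24, "rx": 0.33, "ry": -0.03, "rz": 0.65, "hand": 30}, {"tx": -0.27, "ty": -0.03, "tz": 0.25, "rx": 0.32, "ry": -0.04, "rz": 0.64, "hand": 30}, {"tx": -0.26, "ty": 0.0, "tz": 0.24, "rx": 0.33, "ry": -0.04, "rz": 0.64, "hand": 30}, {"tx": -0.26
[... 166 characters left out ...]
"tx": -0.25, "ty": 0.1, "tz": 0.24, "rx": 0.32, "ry": -0.04, "rz": 0.64, "hand": 30}, {"tx": -0.23, "ty": 0.14, "tz": 0.24, "rx": 0.33, "ry": -0.04, "rz": 0.64, "hand": 30}, {"tx": -0.22, "ty": 0.17, "tz": 0.23, "rx": 0.33, "ry": -0.04, "rz": 0.64, "hand": 30}, {"tx": -0.2, "ty": 0.2, "tz": 0.22, "rx": 0.32, "ry": -0.03, "rz": 0.64, "hand": 30}, {"tx": -0.18, "ty": 0.23, "tz": 0.22, "rx": 0.33, "ry": -0.04, "rz": 0.65, "hand": 30}, {"tx": -0.15, "ty": 0.25, "tz": 0.2, "rx": 0.32, "ry": -0.04, "rz": 0.64, "hand": 30}, {"tx": -0.13, "ty": 0.27, "tz": 0.2, "rx": 0.33, "ry": -0.03, "rz": 0.64, "hand": 30}]
end [ 0.7121 -0.1015  0.1763] [ 0.8828  0.3891 -0.2138  0.1535]
jar [0.7561 0.1089 0.11  ]
```

Call:
carry_out(
  steps=[
    {"tx":-0.17,"ty":0,"tz":-0.29,"rx":0,"ry":0,"rz":0,"hand":30},
    {"tx":-0.16,"ty":0,"tz":-0.29,"rx":0,"ry":0,"rz":0,"hand":30},
  ],
)

```text
time_s: 16.02
tcp_pos: [0.6087, 0.2208, 0.2503]
eef_rot: [0.321, 0.911, -0.086, 0.244]
wrist_force: [0.6, -0.4, -2.9]
grip_width: 0.0577
```

Call:
carry_out(
  steps=[
    {"tx":-0.22,"ty":-0.19,"tz":0.21,"rx":0.33,"ry":-0.04,"rz":0.64,"hand":30},
    {"tx":-0.23,"ty":-0.17,"tz":0.22,"rx":0.32,"ry":-0.03,"rz":0.64,"hand":30},
    {"tx":-0.25,"ty":-0.13,"tz":0.23,"rx":0.33,"ry":-0.04,"rz":0.64,"hand":30},
    {"tx":-0.25,"ty":-0.1,"tz":0.23,"rx":0.32,"ry":-0.04,"rz":0.64,"hand":30},
    {"tx":-0.26,"ty":-0.06,"tz":0.24,"rx":0.33,"ry":-0.03,"rz":0.65,"hand":30},
    {"tx":-0.27,"ty":-0.03,"tz":0.25,"rx":0.32,"ry":-0.04,"rz":0.64,"hand":30},
    {"tx":-0.26,"ty":0,"tz":0.24,"rx":0.33,"ry":-0.04,"rz":0.64,"hand":30},
    {"tx":-0.26,"ty":0.04,"tz":0.25,"rx":0.32,"ry":-0.04,"rz":0.64,"hand":30},
  ],
)

```text
time_s: 17.02
tcp_pos: [0.6611, 0.0593, 0.215]
eef_rot: [0.655, 0.705, -0.162, 0.216]
wrist_force: [-0.3, 0.2, -3.4]
grip_width: 0.0579
```

Call:
carry_out(
  steps=[
    {"tx":-0.25,"ty":0.08,"tz":0.24,"rx":0.33,"ry":-0.03,"rz":0.64,"hand":30},
    {"tx":-0.25,"ty":0.1,"tz":0.24,"rx":0.32,"ry":-0.04,"rz":0.64,"hand":30},
    {"tx":-0.23,"ty":0.14,"tz":0.24,"rx":0.33,"ry":-0.04,"rz":0.64,"hand":30},
    {"tx":-0.22,"ty":0.17,"tz":0.23,"rx":0.33,"ry":-0.04,"rz":0.64,"hand":30},
    {"tx":-0.2,"ty":0.2,"tz":0.22,"rx":0.32,"ry":-0.03,"rz":0.64,"hand":30},
    {"tx":-0.18,"ty":0.23,"tz":0.22,"rx":0.33,"ry":-0.04,"rz":0.65,"hand":30},
    {"tx":-0.15,"ty":0.25,"tz":0.2,"rx":0.32,"ry":-0.04,"rz":0.64,"hand":30},
    {"tx":-0.13,"ty":0.27,"tz":0.2,"rx":0.33,"ry":-0.03,"rz":0.64,"hand":30},
  ],
)

```text
time_s: 18.02
tcp_pos: [0.7138, -0.1013, 0.1797]
eef_rot: [0.884, 0.388, -0.211, 0.153]
wrist_force: [0.1, -0.4, -3.3]
grip_width: 0.0578
```

Call:
carry_out(
  steps=[
    {"tx":0,"ty":0,"tz":0,"rx":0,"ry":0,"rz":0,"hand":30},
    {"tx":0,"ty":0,"tz":0,"rx":0,"ry":0,"rz":0,"hand":30},
  ],
)

```text
time_s: 18.27
tcp_pos: [0.7132, -0.1004, 0.1792]
eef_rot: [0.883, 0.39, -0.212, 0.154]
wrist_force: [0.5, 0.2, -3.2]
grip_width: 0.0577
```

```bash
python3 snap.py wrist w15 scene s15; python3 - <<'E'
from tf import *
from bench import get_obs
o=get_obs();p=o["tcp_pos"];R0=R.from_quat(o["eef_rot"]);print(tin_where(p,R0,.007))
a,tR=tin_tcp(-.075,.041,.055,.007);b,_=tin_tcp(-.014,.041,.042,.007)
print(a,b);plan(p,R0,a,tR,5,30);plan(a,tR,b,tR,5,30)
E
```

```text
18.275 [-0.0402  0.8685  0.9958 -0.4625  1.5472  0.7745] [ 0.7132 -0.1004  0.1792] [ 0.8831  0.3896 -0.2116  0.1536] [ 0.4795  0.2401 -3.2189] 0.057694303107546835
(array([-117.0148,   41.1393,   92.4509]), array([ 0.0573, -0.2564]))
[ 0.6885 -0.1342  0.1418] [ 0.6496 -0.1812  0.1288]
[{"tx": -0.06, "ty": 0.0, "tz": 0.18, "rx": 0.0, "ry": -0.01, "rz": 0.0, "hand": 30}, {"tx": -0.06, "ty": 0.0, "tz": 0.18, "rx": 0.01, "ry": 0.0, "rz": 0.0, "hand": 30}, {"tx": -0.06, "ty": 0.0, "tz": 0.17, "rx": 0.0, "ry": -0.01, "rz": 0.0, "hand": 30}, {"tx": -0.06, "ty": 0.0, "tz": 0.18, "rx": 0.0, "ry": -0.01, "rz": 0.0, "hand": 30}, {"tx": -0.06, "ty": 0.0, "tz": 0.18, "rx": 0.0, "ry": 0.0, "rz": 0.0, "hand": 30}]
end [ 0.6886 -0.1345  0.1419] [ 0.8826  0.3893 -0.2138  0.1539]
[{"tx": -0.15, "ty": 0.0, "tz": 0.14, "rx": 0.0, "ry": 0.0, "rz": 0.0, "hand": 30}, {"tx": -0.16, "ty": 0.0, "tz": 0.14, "rx": 0.0, "ry": 0.0, "rz": 0.0, "hand": 30}, {"tx": -0.15, "ty": 0.0, "tz": 0.14, "rx": 0.0, "ry": 0.0, "rz": 0.0, "hand": 30}, {"tx": -0.16, "ty": 0.0, "tz": 0.14, "rx": 0.0, "ry": 0.0, "rz": 0.0, "hand": 30}, {"tx": -0.15, "ty": 0.0, "tz": 0.14, "rx": 0.0, "ry": 0.0, "rz": 0.0, "hand": 30}]
end [ 0.6497 -0.1813  0.1286] [-0.8826 -0.3893  0.214  -0.1537]
```

View pics/w15.png

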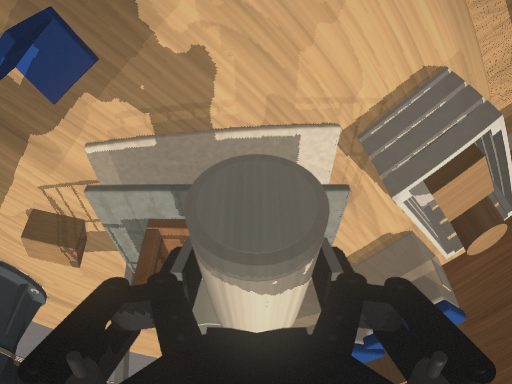

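View pics/s15.png

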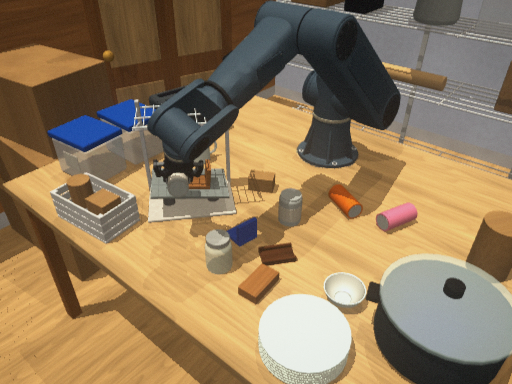

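Call:
carry_out(
  steps=[
    {"tx":-0.06,"ty":0,"tz":0.18,"rx":0,"ry":-0.01,"rz":0,"hand":30},
    {"tx":-0.06,"ty":0,"tz":0.18,"rx":0.01,"ry":0,"rz":0,"hand":30},
    {"tx":-0.06,"ty":0,"tz":0.17,"rx":0,"ry":-0.01,"rz":0,"hand":30},
    {"tx":-0.06,"ty":0,"tz":0.18,"rx":0,"ry":-0.01,"rz":0,"hand":30},
    {"tx":-0.06,"ty":0,"tz":0.18,"rx":0,"ry":0,"rz":0,"hand":30},
  ],
)

```text
time_s: 19.0
tcp_pos: [0.6879, -0.136, 0.1405]
eef_rot: [0.883, 0.389, -0.214, 0.154]
wrist_force: [-0.2, -0.5, -3.1]
grip_width: 0.0578
```

Call:
carry_out(
  steps=[
    {"tx":-0.15,"ty":0,"tz":0.14,"rx":0,"ry":0,"rz":0,"hand":30},
    {"tx":-0.16,"ty":0,"tz":0.14,"rx":0,"ry":0,"rz":0,"hand":30},
    {"tx":-0.15,"ty":0,"tz":0.14,"rx":0,"ry":0,"rz":0,"hand":30},
    {"tx":-0.16,"ty":0,"tz":0.14,"rx":0,"ry":0,"rz":0,"hand":30},
    {"tx":-0.15,"ty":0,"tz":0.14,"rx":0,"ry":0,"rz":0,"hand":30},
    {"tx":0,"ty":0,"tz":0,"rx":0,"ry":0,"rz":0,"hand":30},
    {"tx":0,"ty":0,"tz":0,"rx":0,"ry":0,"rz":0,"hand":30},
  ],
)

```text
time_s: 19.88
tcp_pos: [0.6497, -0.1823, 0.1282]
eef_rot: [0.883, 0.389, -0.214, 0.154]
wrist_force: [0.3, 0.1, -4.3]
grip_width: 0.0579
```

```bash
python3 snap.py wrist w16 scene s16 side d16; python3 - <<'E'
from tf import *
from bench import get_obs
o=get_obs();p=o["tcp_pos"];R0=R.from_quat(o["eef_rot"]);print(tin_where(p,R0,.007))
s=cv2.imread("pics/s16.png")[85:225,130:270];d=cv2.imread("pics/d16.png")[140:300,130:270]
cv2.imwrite("pics/c16.png",np.hstack([cv2.resize(s,(400,400),interpolation=3),cv2.resize(d,(350,400),interpolation=3)]))
E
```

```text
19.875 [-0.1565  0.8054  1.2503 -0.5083  1.3328  0.7696] [ 0.6497 -0.1823  0.1282] [ 0.8829  0.3886 -0.2141  0.1538] [ 0.2914  0.0524 -4.3296] 0.05791306641340615
(array([-13.4719,  41.6253,  41.1826]), array([-0.0552,  0.0231]))
```

View pics/w16.png

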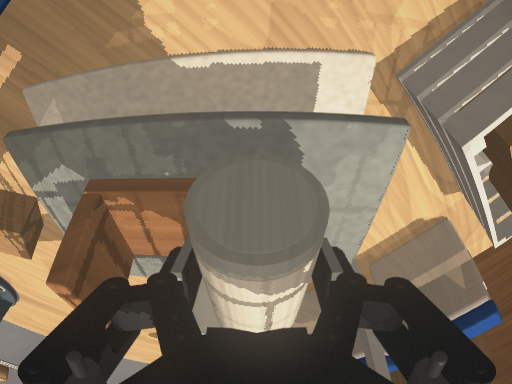

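View pics/c16.png

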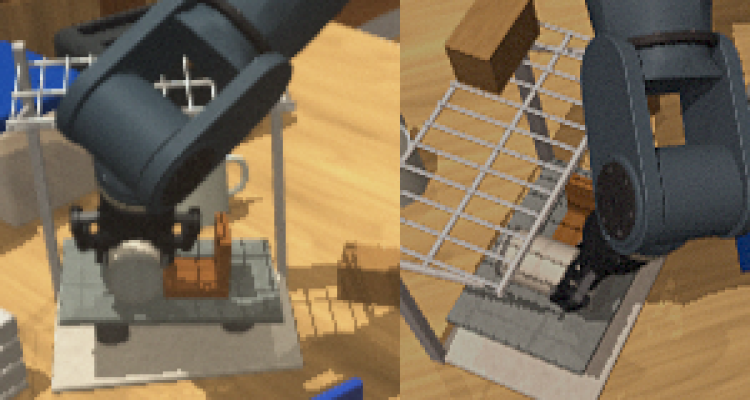

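Call:
carry_out(
  steps=[
    {"tx":0.033,"ty":-0.007,"tz":0.057,"rx":0,"ry":0,"rz":0,"hand":30},
    {"tx":0.033,"ty":-0.007,"tz":0.057,"rx":0,"ry":0,"rz":0,"hand":30},
    {"tx":0.017,"ty":-0.004,"tz":0.03,"rx":0,"ry":0,"rz":0,"hand":30},
    {"tx":0,"ty":0,"tz":0,"rx":0,"ry":0,"rz":0,"hand":30},
  ],
)

```text
time_s: 20.52
tcp_pos: [0.6493, -0.1824, 0.1177]
eef_rot: [0.883, 0.389, -0.215, 0.154]
wrist_force: [-0.2, 0.0, -3.6]
grip_width: 0.0578
```

Call:
carry_out(
  steps=[
    {"tx":0.033,"ty":-0.007,"tz":0.057,"rx":0,"ry":0,"rz":0,"hand":30},
    {"tx":0,"ty":0,"tz":0,"rx":0,"ry":0,"rz":0,"hand":30},
  ],
)

```text
time_s: 20.78
tcp_pos: [0.6494, -0.1824, 0.1138]
eef_rot: [0.883, 0.389, -0.214, 0.154]
wrist_force: [-0.5, 0.2, -2.9]
grip_width: 0.0575
```

Call:
carry_out(
  steps=[
    {"tx":0,"ty":0,"tz":0,"rx":0,"ry":0,"rz":0,"hand":30},
  ],
)

```text
time_s: 20.9
tcp_pos: [0.6494, -0.1825, 0.114]
eef_rot: [0.883, 0.389, -0.214, 0.154]
wrist_force: [-0.3, -0.1, -2.8]
grip_width: 0.0577
```

```bash
python3 snap.py wrist w17; python3 - <<'E'
from tf import *
from bench import get_obs
o=get_obs();p=o["tcp_pos"];R0=R.from_quat(o["eef_rot"]);print(tin_where(p,R0,.007))
E
```

```text
20.9 [-0.1568  0.8217  1.257  -0.5112  1.3133  0.7809] [ 0.6494 -0.1825  0.114 ] [ 0.8829  0.3885 -0.2144  0.1537] [-0.3071 -0.0826 -2.7909] 0.057669236457323504
(array([-12.9909,  40.1275,  27.3146]), array([-0.0855,  0.0412]))
```

View pics/w17.png

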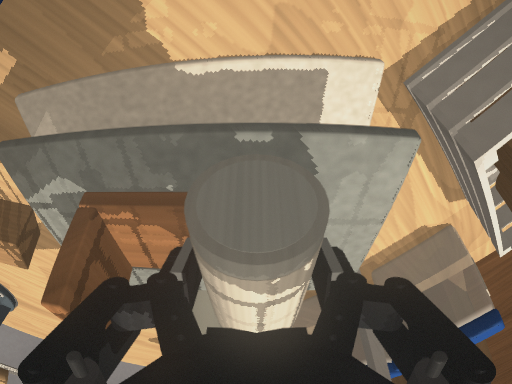

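Call:
carry_out(
  steps=[
    {"tx":0,"ty":-0.04,"tz":0,"rx":0,"ry":0,"rz":0,"hand":30},
    {"tx":0,"ty":-0.04,"tz":0,"rx":0,"ry":0,"rz":0,"hand":30},
    {"tx":0,"ty":0,"tz":0,"rx":0,"ry":0,"rz":0,"hand":30},
  ],
)

```text
time_s: 21.32
tcp_pos: [0.6456, -0.1791, 0.1135]
eef_rot: [0.883, 0.389, -0.214, 0.154]
wrist_force: [-0.5, 1.2, -3.5]
grip_width: 0.0576
```

Call:
carry_out(
  steps=[
    {"tx":0,"ty":-0.03,"tz":0,"rx":0,"ry":0,"rz":0,"hand":30},
    {"tx":0,"ty":0,"tz":0,"rx":0,"ry":0,"rz":0,"hand":30},
  ],
)

```text
time_s: 21.58
tcp_pos: [0.6444, -0.1781, 0.1133]
eef_rot: [0.883, 0.389, -0.214, 0.154]
wrist_force: [-0.2, 0.5, -1.8]
grip_width: 0.0574
```

```bash
python3 snap.py wrist w18 scene s18 side d18; python3 - <<'E'
from tf import *
from bench import get_obs
o=get_obs();p=o["tcp_pos"];R0=R.from_quat(o["eef_rot"]);print(tin_where(p,R0,.0097))
s=cv2.imread("pics/s18.png")[145:225,150:240]
cv2.imwrite("pics/c18.png",cv2.resize(s,None,fx=7,fy=7,interpolation=3))
a=cv2.imread("pics/w17.png");b=cv2.imread("pics/w18.png")
cv2.imwrite("pics/c18b.png",cv2.resize(np.vstack([a[120:300,0:260],b[120:300,0:260]]),None,fx=1.6,fy=1.6))
E
```

```text
21.575 [-0.1518  0.8132  1.2757 -0.511   1.3063  0.79  ] [ 0.6444 -0.1781  0.1133] [ 0.8829  0.3886 -0.2144  0.1537] [-0.1735  0.4741 -1.8058] 0.05737918460016615
(array([-13.0051,  33.723 ,  29.8563]), array([-0.0868,  0.0381]))
```

View pics/c18.png

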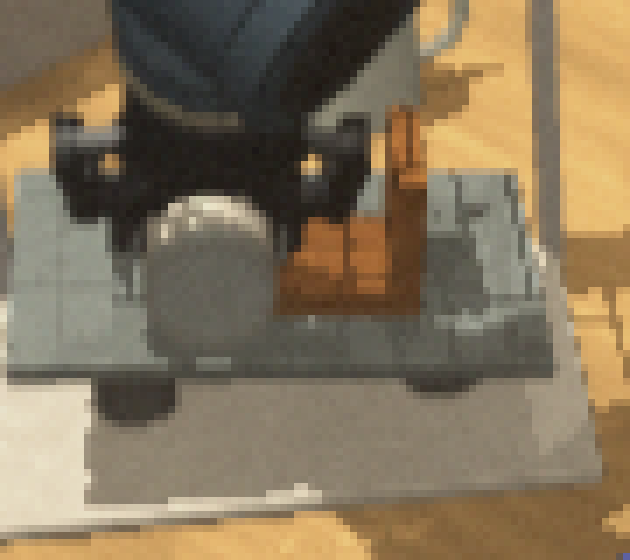

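View pics/c18b.png

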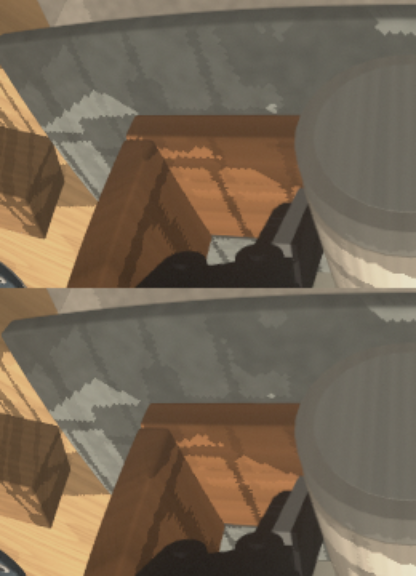

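```bash
python3 - <<'E'
from tf import *
import pickle
for n,uv,uvt in [("w17",(133/1.6,115/1.6+120),(0,0)),("w18",(147/1.6,(404-288)/1.6+120),(0,0))]:
    m=pickle.load(open(f"pics/{n}.pkl","rb"))
    print(n,trayhit(m,uv,0,.0097))
    # where should free edge bottom front corner (y+74) appear
E
python3 - <<'E'
import cv2
b=cv2.imread("pics/w18.png")
cv2.imwrite("pics/c18c.png",cv2.resize(b[170:260,70:220],None,fx=5,fy=5,interpolation=3))
E
```

```text
w17 [-47.1427 -64.4726]
w18 [-46.6836 -64.8036]
```

View pics/c18c.png

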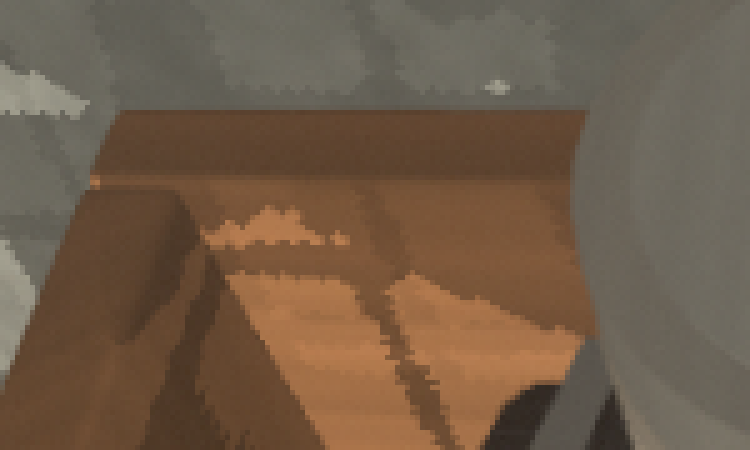

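Call:
carry_out(
  steps=[
    {"tx":0,"ty":-0.03,"tz":0,"rx":0,"ry":0,"rz":0,"hand":30},
    {"tx":0,"ty":-0.02,"tz":0,"rx":0,"ry":0,"rz":0,"hand":30},
    {"tx":0,"ty":0,"tz":0,"rx":0,"ry":0,"rz":0,"hand":30},
  ],
)

```text
time_s: 22.1
tcp_pos: [0.6422, -0.1762, 0.113]
eef_rot: [0.883, 0.389, -0.214, 0.154]
wrist_force: [0.8, -0.4, -2.2]
grip_width: 0.0581
```

```bash
python3 snap.py wrist w19; python3 - <<'E'
from tf import *
from bench import get_obs
o=get_obs();p=o["tcp_pos"];R0=R.from_quat(o["eef_rot"]);print(tin_where(p,R0,.0097))
b=cv2.imread("pics/w19.png")
cv2.imwrite("pics/c19.png",cv2.resize(b[170:260,70:220],None,fx=5,fy=5,interpolation=3))
E
```

```text
22.1 [-0.1496  0.8095  1.2839 -0.5111  1.3031  0.794 ] [ 0.6422 -0.1762  0.113 ] [ 0.8829  0.3886 -0.2143  0.1538] [ 0.7831 -0.427  -2.1913] 0.05808473870013999
(array([-13.038 ,  30.8233,  29.9153]), array([-0.0773,  0.0327]))
```

View pics/c19.png

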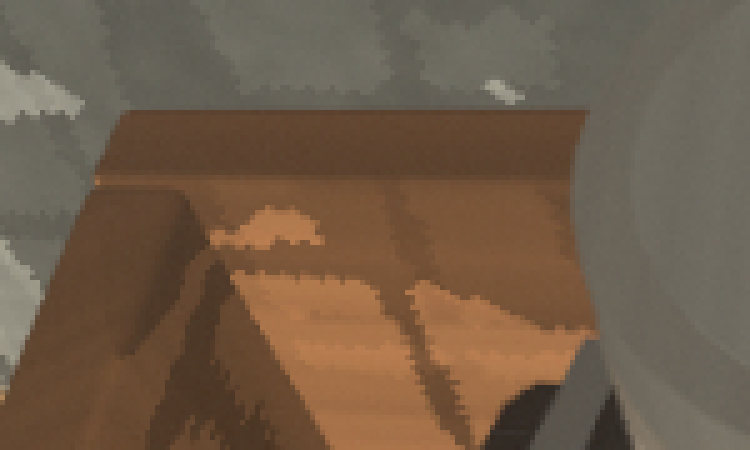

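The bookend's corner moved only about 1 px where free motion would give about 4 px, so the tin is pushing the bookend: contact. Next I lower until the tray bears the tin's weight.

Call:
carry_out(
  steps=[
    {"tx":0.025,"ty":-0.005,"tz":0.043,"rx":0,"ry":0,"rz":0,"hand":30},
    {"tx":0.025,"ty":-0.005,"tz":0.043,"rx":0,"ry":0,"rz":0,"hand":30},
    {"tx":0,"ty":0,"tz":0,"rx":0,"ry":0,"rz":0,"hand":30},
  ],
)

```text
time_s: 22.52
tcp_pos: [0.6423, -0.1762, 0.1068]
eef_rot: [0.883, 0.389, -0.214, 0.154]
wrist_force: [0.6, 0.0, -0.7]
grip_width: 0.058
```

Call:
carry_out(
  steps=[
    {"tx":0.025,"ty":-0.005,"tz":0.043,"rx":0,"ry":0,"rz":0,"hand":30},
    {"tx":0,"ty":0,"tz":0,"rx":0,"ry":0,"rz":0,"hand":30},
  ],
)

```text
time_s: 22.78
tcp_pos: [0.6423, -0.1762, 0.1039]
eef_rot: [0.883, 0.389, -0.214, 0.154]
wrist_force: [0.4, -1.0, -0.2]
grip_width: 0.0577
```

```bash
python3 snap.py wrist w20 scene s20; python3 - <<'E'
from tf import *
from bench import get_obs
o=get_obs();p=o["tcp_pos"];R0=R.from_quat(o["eef_rot"]);print(tin_where(p,R0,.0187))
b=cv2.imread("pics/w20.png")
cv2.imwrite("pics/c20.png",cv2.resize(b[170:260,70:220],None,fx=5,fy=5,interpolation=3))
E
```

```text
22.775 [-0.1496  0.8208  1.287  -0.5131  1.2907  0.8013] [ 0.6423 -0.1762  0.1039] [ 0.8828  0.3886 -0.2143  0.1537] [ 0.3548 -1.0041 -0.1793] 0.05770691390688808
(array([-13.0279,  30.8662,  29.9326]), array([-0.0847,  0.0389]))
```

View pics/c20.png

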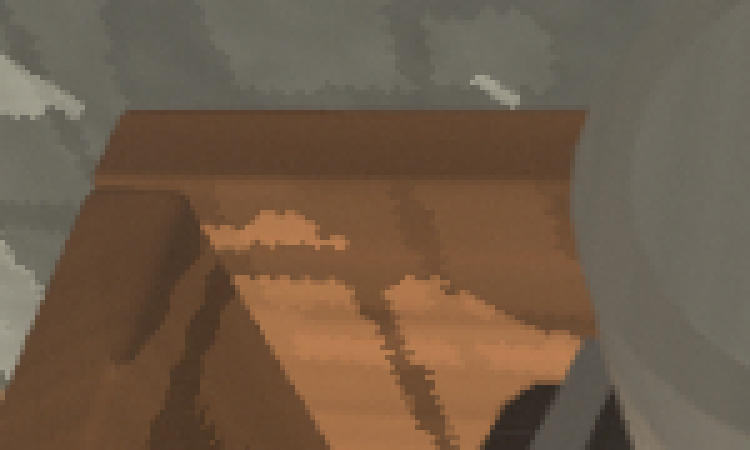

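Call:
carry_out(
  steps=[
    {"tx":0.016,"ty":-0.012,"tz":0.028,"rx":0,"ry":0,"rz":0,"hand":30},
    {"tx":0,"ty":0,"tz":0,"rx":0,"ry":0,"rz":0,"hand":30},
    {"tx":0,"ty":0,"tz":0,"rx":0,"ry":0,"rz":0,"hand":30},
  ],
)

```text
time_s: 23.25
tcp_pos: [0.6421, -0.1761, 0.1022]
eef_rot: [0.883, 0.389, -0.214, 0.154]
wrist_force: [2.6, -2.3, 0.9]
grip_width: 0.0577
```

Call:
carry_out(
  steps=[
    {"tx":0,"ty":0,"tz":0,"rx":0,"ry":0,"rz":0,"hand":62},
    {"tx":0,"ty":0,"tz":0,"rx":0,"ry":0,"rz":0,"hand":66},
    {"tx":0,"ty":0,"tz":0,"rx":0,"ry":0,"rz":0,"hand":70},
    {"tx":0,"ty":0,"tz":0,"rx":0,"ry":0,"rz":0,"hand":76},
    {"tx":0,"ty":0,"tz":0,"rx":0,"ry":0,"rz":0,"hand":76},
  ],
)

```text
time_s: 23.88
tcp_pos: [0.6418, -0.1759, 0.102]
eef_rot: [0.883, 0.389, -0.214, 0.154]
wrist_force: [0.8, 0.1, 0.7]
grip_width: 0.0759
```

```bash
python3 snap.py wrist w21 scene s21
```

```text
23.875 [-0.1493  0.8224  1.2892 -0.5134  1.2877  0.8035] [ 0.6418 -0.1759  0.102 ] [ 0.8829  0.3886 -0.2144  0.1537] [0.7803 0.1495 0.6734] 0.07594566486155016
```

View pics/w21.png

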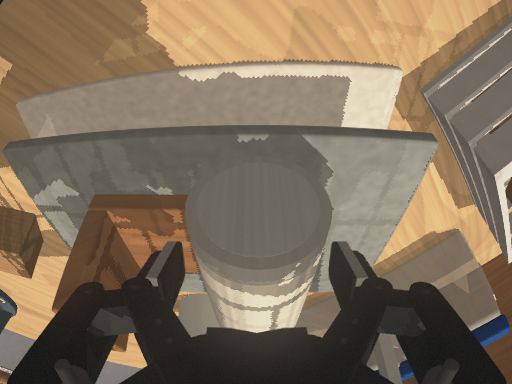

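Call:
carry_out(
  steps=[
    {"tx":0,"ty":0,"tz":-0.2,"rx":0,"ry":0,"rz":0,"hand":76},
    {"tx":0,"ty":0,"tz":-0.4,"rx":0,"ry":0,"rz":0,"hand":76},
    {"tx":0,"ty":0,"tz":-0.6,"rx":0,"ry":0,"rz":0,"hand":76},
    {"tx":0,"ty":0,"tz":-0.7,"rx":0,"ry":0,"rz":0,"hand":76},
    {"tx":0.3,"ty":0,"tz":-0.6,"rx":0,"ry":0,"rz":0,"hand":76},
    {"tx":0.4,"ty":0,"tz":-0.3,"rx":0,"ry":0,"rz":0,"hand":76},
    {"tx":0,"ty":0,"tz":0,"rx":0,"ry":0,"rz":0,"hand":76},
    {"tx":0,"ty":0,"tz":0,"rx":0,"ry":0,"rz":0,"hand":76},
  ],
)

```text
time_s: 24.98
tcp_pos: [0.7106, -0.0764, 0.2257]
eef_rot: [0.883, 0.389, -0.215, 0.154]
wrist_force: [0.2, -0.2, 0.1]
grip_width: 0.0759
```

```bash
python3 snap.py wrist w22 scene s22 side d22; python3 - <<'E'
import cv2,numpy as np
s=cv2.imread("pics/s22.png")[85:225,130:270];d=cv2.imread("pics/d22.png")[140:300,130:270]
cv2.imwrite("pics/c22.png",np.hstack([cv2.resize(s,(400,400),interpolation=3),cv2.resize(d,(350,400),interpolation=3)]))
E
```

```text
24.975 [-0.0089  0.831   0.9555 -0.457   1.6362  0.7679] [ 0.7106 -0.0764  0.2257] [ 0.8828  0.3886 -0.2145  0.1537] [ 0.2128 -0.2244  0.0644] 0.07590827061647107
```

View pics/w22.png

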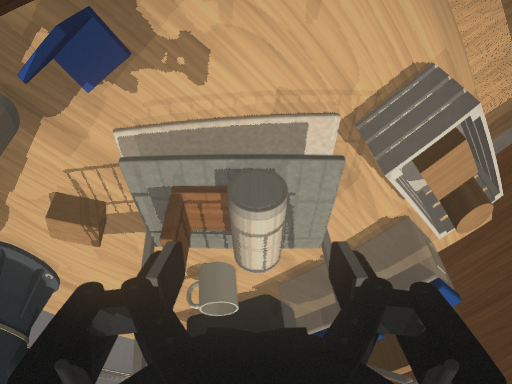

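View pics/c22.png

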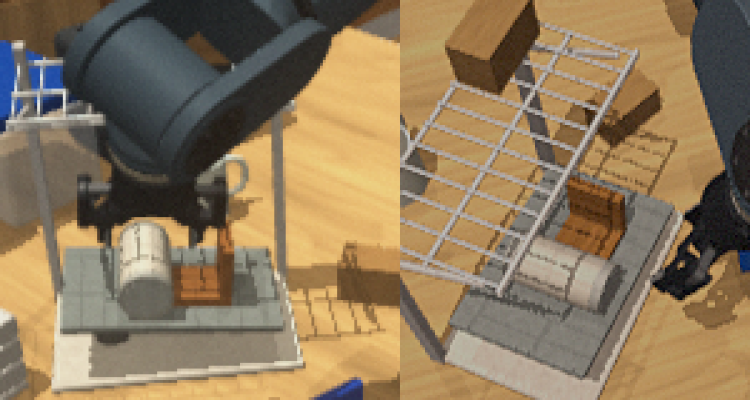

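```bash
python3 snap.py wrist w23; python3 - <<'E'
import cv2,numpy as np
a=cv2.imread("pics/w22.png");b=cv2.imread("pics/w23.png")
print("diff",np.abs(a[150:270,110:350].astype(int)-b[150:270,110:350]).mean())
cv2.imwrite("pics/c23.png",cv2.resize(b[145:280,110:350],None,fx=3.3,fy=3.3,interpolation=3))
E
```

```text
25.125 [-0.0096  0.8308  0.9557 -0.457   1.6362  0.768 ] [ 0.7104 -0.077   0.2258] [ 0.883   0.3882 -0.2146  0.1536] [-0.5846  0.8354 -0.2469] 0.07601672125271895
diff 2.0827314814814817
```

View pics/c23.png

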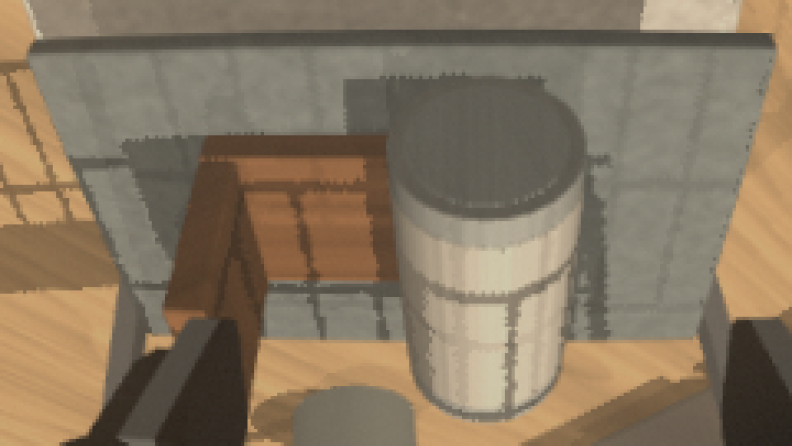

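```bash
python3 - <<'E'
from tf import *
import pickle
m=pickle.load(open("pics/w23.pkl","rb"));c=lambda u,v:(u/3.3+110-.35,v/3.3+145-.35)
s=.0206
for n,uv,h in [("tin front bottom",(484,80),0),("tin front left",(387,135),.03),("tin front right",(585,140),.03),("tin back left",(412,360),.03),("tin back right",(564,360),.03),("tin back top",(487,419),.06),("base FL bottom",(208,135),0),("trayFL",(30,50),0),("trayFR",(774,50),0)]:
    print(n,trayhit(m,c(*uv),h,s))
E
```

```text
tin front bottom [-70.1017  30.6997]
tin front left [-75.4178   1.8288]
tin front right [-73.2396  60.8926]
tin back left [51.9959  2.0356]
tin back right [52.1345 62.5034]
tin back top [45.4435 31.7698]
base FL bottom [-45.2705 -65.6331]
trayFL [ -86.5374 -121.1918]
trayFR [-84.163 123.95 ]
```

Call:
carry_out(
  steps=[
    {"tx":0.3,"ty":0,"tz":-0.3,"rx":0,"ry":0,"rz":0,"hand":76},
    {"tx":0,"ty":0,"tz":0,"rx":0,"ry":0,"rz":0,"hand":76},
    {"tx":0,"ty":0,"tz":0,"rx":0,"ry":0,"rz":0,"hand":76},
    {"tx":0,"ty":0,"tz":0,"rx":0,"ry":0,"rz":0,"hand":76},
    {"tx":0,"ty":0,"tz":0,"rx":0,"ry":0,"rz":0,"hand":76},
  ],
)

```text
time_s: 25.8
tcp_pos: [0.7262, -0.0576, 0.2323]
eef_rot: [0.883, 0.388, -0.214, 0.154]
wrist_force: [0.2, 0.1, 0.6]
grip_width: 0.0759
```

```bash
python3 snap.py wrist w24 side d24
```

```text
25.8 [ 0.0149  0.8656  0.8753 -0.4522  1.6873  0.7694] [ 0.7262 -0.0576  0.2323] [ 0.8829  0.3884 -0.2144  0.1536] [0.2034 0.055  0.6114] 0.0759251361497871
```

View pics/d24.png

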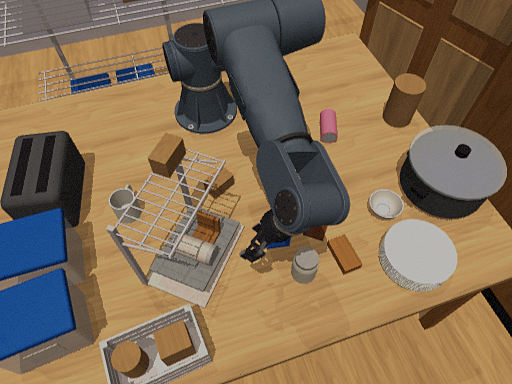

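Both are wholly on the tray and square to it. The tin's axis measures about 60 mm from the bookend's origin, against 61 mm for contact, and nothing moves between pictures.

```bash
python3 -c "
from bench import ticket;print(ticket.close_job())"
```

```text
the job is handed in; nothing more can be done
None
```

The job is done and handed in at about 25.8 s. The bookend stands on the tray with its base pointing up the slope. The tin lies front to back on the uphill side, against the middle of the base's free edge.

- **Order:** I stood the bookend on the tray and let go of it first. I then lowered the tin onto the tray and slid it down-slope until it pushed the bookend about 2 mm. I kept lowering until the wrist felt no weight (tray sunk about 20 mm of 60), and only then opened the fingers.
- **Tin position:** in the tray frame the tin spans x about -72 to +46 mm at y about 31 mm. Its axis is about 60 mm from the bookend's origin, against the 61 mm expected at contact.
- **Bookend position:** its middle is at about x -13, y -29 mm. Both pieces are square to the tray within about 1–2 degrees.
- **Stability:** pictures taken 0.15 s apart showed no movement after release, and the robot was clear of everything with the wrist reading near zero. In the last side picture the bystanders I could see looked unmoved; the arm hid part of the view.
- **Uncertainty:** position estimates from different pixels disagreed by 2–3 mm, within calibration and pixel error. I recognised contact from the bookend moving with the tin, because the contact force was too small to stand out from the noise.

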